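# Regrip a relief tile on the angled block and stand it in the drying rack

## Robot

A 7-joint arm with a two-finger parallel gripper is mounted at the origin on the work surface. World frame = base frame: x ahead of the robot, y to its left, z up, the work surface at z = 0. Lengths are in mm, angles in degrees, forces in N, time in s.
With the tool pointing down it reaches from about 400 to 925 mm from the base axis. Payload 5.6 kg.
Tool frame: the origin (TCP) lies on the mounting face of the last link; the fingertips stand 173 mm ahead of it and the grasp point (between the pads) lies 155 mm ahead of it; y points along the fingers, z is the direction in which the jaws open and shut, and the axes are right-handed (so a half turn about y gives the same grasp; the last joint's range is limited). The gripper opens to 85 mm and grips with 20 to 120 N. Pads are 22 mm wide; open, the fingers measure 114 mm over their backs; the gripper's body (76 mm by 85 mm) begins 54 mm behind the grasp point. The pads swing forward as they close: fully open they stand 13 mm farther back than shut.
Start: joints at [69.844, 26.786, -0.665, 91.828, 0.344, 61.387, -3.226], TCP at [197.509, -619.267, 404.69] pointing down, gripper open.
Joint ranges: [-144.91, 144.91], [-17.63, 115.5], [-89.93, 88.59], [15.96, 139.68], [-74.01, 254.01], [8.47, 105.57], [-167.45, 167.45]. Speed limits (degrees/s): [147.25, 147.25, 180, 180, 180, 180, 180].

## Interface

Orientations are given as [roll, pitch, yaw] about the fixed x, y, z axes, in that order (R = Rz(yaw) Ry(pitch) Rx(roll)).
In Python, from station import bot gives the robot as it stands.
- The arm moves only by the tool move_arm, never from a script. Its arguments are lists of equal length, an entry for each row: "offset": the shift along the tool's x, y, z in mm, a list of three; "turn": the turn about the tool's y in rad. A call has exactly 8 rows; each row shifts and turns the commanded pose from where the row before left it, along the tool's axes as they then stand; what a row does not reach is not made up. A row lasts 1/8 s, in which the tool goes at most 62.5 mm and 10.7 degrees, less where a joint would pass 70% of its speed; a pose out of reach is approached as far as the arm can. A call is refused whole if a number of a shift passes 62.5 or a number of a turn 0.188, either way. A call with a gripper value outside its range is refused whole. "hand" is the finger opening in mm, from 0 to 85.4, set as the call begins (left out, the last holds). The fingers move at their own pace and stop on an object; the grip force is fixed at half the most. Time passes only in rows, so rows that do not move let the fingers close, or fill a call up. It gives the time, the measured TCP pose, the force and the opening at its end, in the units of the state.
- bot.read_state(): the state, without advancing time (a new reading comes with each control period).
- bot.snapshot(name): name is "scene" or "side" or "wrist"; returns a dict with "pixels" (400x640x3 uint8, red, green, blue), "camera_matrix" (3x3 intrinsics, pixels), "xyz" and "rotation" of the camera in the world; the wrist camera has in their place "mount" (4x4, takes a point from camera to tool coordinates, whose origin is the TCP and whose axes are the tool frame's). Camera axes: x right, y up, looking along -z (the intrinsics and any distortion apply to the point x, -y, -z); pixel columns grow to the right and rows downward; lengths in mm; the calibration is good to about 2 mm. A picture is of the moment at which its call begins: read the wrist's pose just before it. There is no depth.
- bot.hand_in(): hands the job in, once; it reports no verdict.
The state is a dict: "time_s": time; "joint_positions": joint angles; "joint_vel": joint speeds; "joint_torque": joint torques, N m; "tool_pos": TCP position; "ee_rot": TCP orientation; "contact_force": force on the tool from outside, world axes, zero at the start; "wrist_torque": the same for the moment, N m; "opening": opening from 0.0 (shut) to 1.0 (fully open).
Only numpy, scipy, OpenCV 4.12 (cv2) and the standard library are available. Lean on these libraries where they do the work, as an engineer would, in place of code of your own. Each camera call takes 0.05 s, during which the arm holds its last target.

## Task

Pick up the grey relief tile that lies flat on the small wooden stand, park it, relief face up, on the slope of the angled block with its lower short edge against the yellow ledge, and let go. Then take it again by its overhanging upper end and stand it upright on a short edge in the drying-rack bay with the green strip, between the dowels and centred on the strip, lowering it fully onto the strip before you let go. Leave the other tiles, the green jar, the brush and the clamp undisturbed.

Things in the scene. Friction and masses are not known exactly. Their poses are not given: they have to be found in the camera images.
- tile_center (a point): centre of the loose grey stoneware relief tile with amber sides, 110 x 60 x 20 mm, about 0.26 kg (may be 0.2 to 0.35). Its x axis runs along the 110 mm length, y along the 60 mm width, z is the normal of the relief face (up at the start). It starts lying flat on the stand, its centre 40 mm above the table
- stand: fixed wooden stand, 88 mm long (its x), 36 mm wide (its y), 30 mm high, under the tile, so that the tile overhangs it on all sides. Origin: centre of its underside
- park (a point): on the angled block: where the tile's centre lies when properly parked, about 86 mm above the table. Axes: z up, x horizontal, the way the slope climbs (45 degrees), y level across it. The slope's surface is 10 mm below this point (square to the slope), its ledge 55 mm down-slope. A parked tile overhangs the slope's upper end by 45 mm
- block: fixed angled block, origin under its middle. Rubber slope 65 mm long, 42 mm wide, so fingers on the tile's long edges pass beside it; at its foot a yellow ledge 15 mm high, square to the slope. Its back drops away square to the slope: room for a finger behind the overhang. Foot 42 mm wide, 40 mm high; base plate 150 x 90 x 8 mm. The tile may stick by friction and not slide to the ledge
- rack: fixed wooden rack, origin under its middle: board 120 (x) x 270 (y) x 18 mm, three bays 80 mm apart along y. Each bay has four upright dowels, 8 mm thick, tops 68 mm above the table, 21 mm before and behind the bay's centre (x) and 17.5 mm to either side (y): the tile's 20 mm thickness goes, along y, into a 27 mm gap
- bay_floor (a point): centre of the top of the green strip (112 x 25 x 3 mm, long along the rack's x) that marks the free bay: 21 mm above the table. Axes parallel to the rack's. A tile standing here has its centre 55 mm above this point, its length vertical, its 60 mm width along x and its thickness along y
- tile_b_center (a point): centre of a pale tile of the same size standing upright in another bay (loose, leave alone)
- tile_c_center (a point): centre of a dark tile of the same size standing upright in another bay (loose, leave alone)
- jar: green glaze jar with white cap, 60 mm wide, 85 mm high, loose, leave alone; origin: centre of its underside
- brush: blue-handled brush, 190 mm long, lying on the table near the robot, leave alone
- clamp: small green clamp, about 75 x 35 x 18 mm, lying on the table near the robot, leave alone
Things that resemble listed ones, but are neither listed nor needed, are in the scene too. Leave any blue, pink or turquoise look-alike of the part that bears tile_center alone.

How it is judged (in metres and radians):
On the way, in this order (a step that is already met when the one before it is completed fails the run):
1. the tile is parked on the block's slope against the ledge, released and at rest (distance between tile_center and park below 0.018 m and angle between tile_center's own z axis and vertical between 0.63 and 0.94 rad and contact force between tile and the fingers below 0.1 N and linear speed of tile below 0.02 m/s), for 0.2 s.
2. the tile, held by its upper end, is lowered upright onto the green strip (horizontal distance between tile_center and bay_floor below 0.018 m and z of tile_center in the frame of bay_floor below 0.061 m and angle between the x axis of tile_center and the z axis of bay_floor, either way round below 0.25 rad and contact force between tile and the fingers above 0.5 N and z of the grasp point in the frame of bay_floor above 0.068 m), for 0.05 s.
At the end, for the whole second after the job is handed in: the grey tile stands on a short edge on the green strip (centre 50 to 60 mm above it and within 18 mm of the strip's centre sideways), upright within 9 degrees, broad faces across the rack within 14 degrees, released and at rest (horizontal distance between tile_center and bay_floor below 0.018 m and z of tile_center in the frame of bay_floor between 0.05 and 0.06 m and angle between the x axis of tile_center and the z axis of bay_floor, either way round below 0.16 rad and angle between the z axis of tile_center and the y axis of bay_floor, either way round below 0.25 rad and contact force between tile and the fingers below 0.1 N and linear speed of tile below 0.02 m/s); the robot touches nothing.
It fails at once if another tile is pushed more than 20 mm (distance of any of tile_b_center, tile_c_center from where it was at the start of the episode above 0.02 m).
It fails at once if the jar, the brush or the clamp is moved more than 30 mm (distance of any of jar, brush, clamp from where it was at the start of the episode above 0.03 m).
It also fails if it takes over 61 s, if anything falls off the work surface, if the arm or the gripper's body presses on something with over 40 N, if the wrist force passes 120 N, or if a joint passes its speed limit or range.

## Working session

There is one attempt and no reset: what is moved stays moved. The work goes in short steps, Python scripts to look and compute and a tool call to move; the robot and the scene stay as the last step left them, time stands still between calls to the robot, and variables do not carry over. Pictures are saved under pics/ and viewed, and the job is handed in when it is done.

Besides the shell and the picture viewer there is one more tool, called after "Call:" as a command line: name --pt "numbers of a row" for each row, then --argument value for the rest. move_arm: Moves the arm, as the interface text tells. Its arguments: {"type":"object","properties":{"offset":{"type":"array"},"turn":{"type":"array"},"hand":{"type":"number"}},"required":["offset","turn"]}

```bash
ls; mkdir -p pics
python3 - <<'E'
from station import bot
import cv2
s=bot.read_state()
for k,v in s.items(): print(k,v)
for n in ["scene","side","wrist"]:
    d=bot.snapshot(n)
    cv2.imwrite(f"pics/{n}0.png",d["pixels"][:,:,::-1])
    print(n,{k:(v.tolist() if hasattr(v,'tolist') else v) for k,v in d.items() if k!="pixels"})
E
```

```text
pics
time_s 0.0
joint_positions [69.84470561 26.83601543 -0.66465699 91.8807299   0.34212212 61.38461102
 -3.22534763]
joint_vel [ 0.00804857  0.02492867  0.02294462 -0.04659988 -0.01287005  0.09228929
 -0.02707985]
joint_torque [-2.91630913e-04 -5.32391453e+01  2.11769727e-02 -2.51310575e+01
  1.14013537e-02  7.68774189e-03  2.12260225e-06]
tool_pos [ 197.4136085  -619.03918161  403.73924297]
ee_rot [-9.00992155e+01 -5.59298217e-03 -1.62312594e+02]
contact_force [-0.20776738  0.87266334  0.22472641]
wrist_torque [-0.01989902  0.04192981 -0.00258413]
opening 1.001672034418648
scene {'camera_matrix': [[410.54905666248777, 0.0, 319.8978500656628], [0.0, 410.54905666248777, 194.8880056369334], [0.0, 0.0, 1.0]], 'xyz': [1374.732573427395, -0.5039882417998214, 669.1576814449079], 'rotation': [53.48846286703437, 0.2841581571084718, 87.87156609195026]}
side {'camera_matrix': [[384.4199422629976, 0.0, 324.999796071778], [0.0, 384.4199422629976, 206.19356695683442], [0.0, 0.0, 1.0]], 'xyz': [348.5139803369815, -667.796159713966, 794.7045364029398], 'rotation': [45.04417185015882, 0.02799563755277981, -16.38006751191159]}
wrist {'camera_matrix': [[281.9743689865066, 0.0, 323.56120219652206], [0.0, 281.9743689865066, 199.03499894395128], [0.0, 0.0, 1.0]], 'mount': [[0.0008077309511330815, -0.9470211076458998, -0.3211703118967263, -82.99851595478867], [-0.00029624959211943015, 0.32117017596086056, -0.9470214518739513, 31.247787662633865], [0.9999996299033747, 0.0008600851119657189, -2.113552516392939e-05, 0.9460588141635418], [0.0, 0.0, 0.0, 1.0]]}
```

View pics/scene0.png

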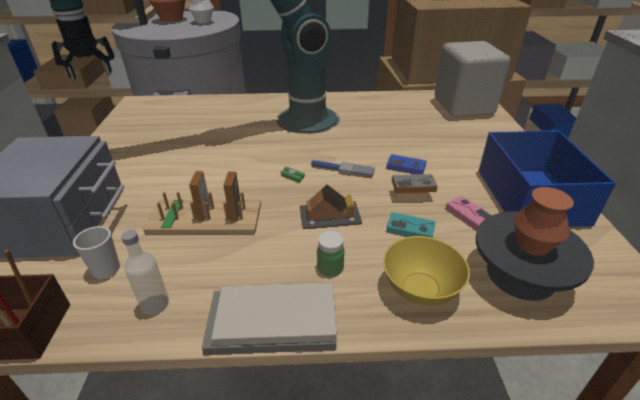

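View pics/side0.png

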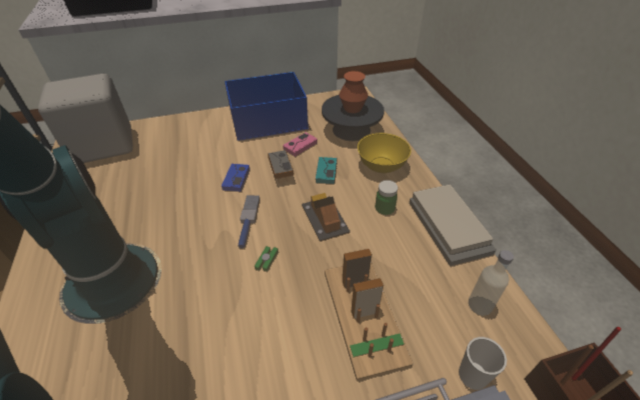

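View pics/wrist0.png

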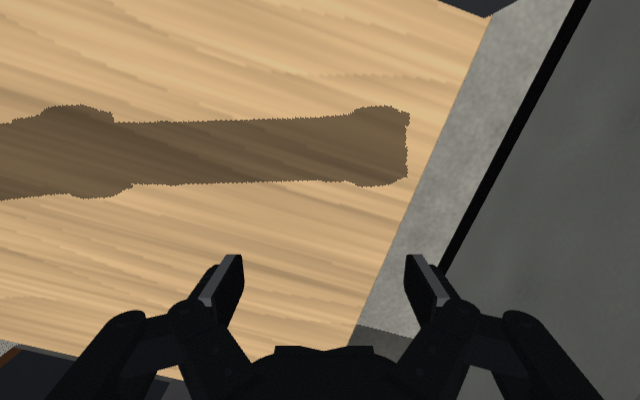

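Run:
```python
import cv2
a=cv2.imread("pics/scene0.png");b=cv2.imread("pics/side0.png")
def c(im,x0,y0,x1,y1,k,n): cv2.imwrite(n,cv2.resize(im[y0:y1,x0:x1],None,fx=k,fy=k,interpolation=cv2.INTER_CUBIC))
c(a,290,145,450,245,5,"pics/s_a.png")
c(a,140,160,270,240,6,"pics/s_b.png")
c(b,220,120,380,240,5,"pics/d_a.png")
c(b,315,240,425,385,4,"pics/d_b.png")
```

```text
(no output)
```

View pics/s_a.png

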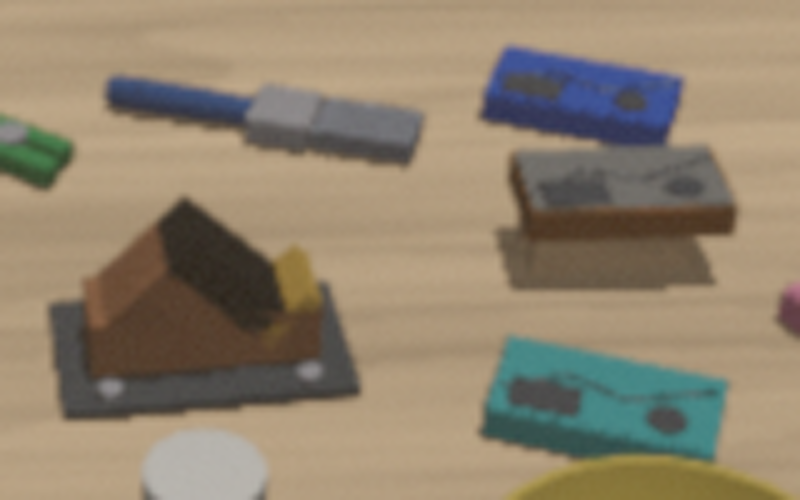

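View pics/s_b.png

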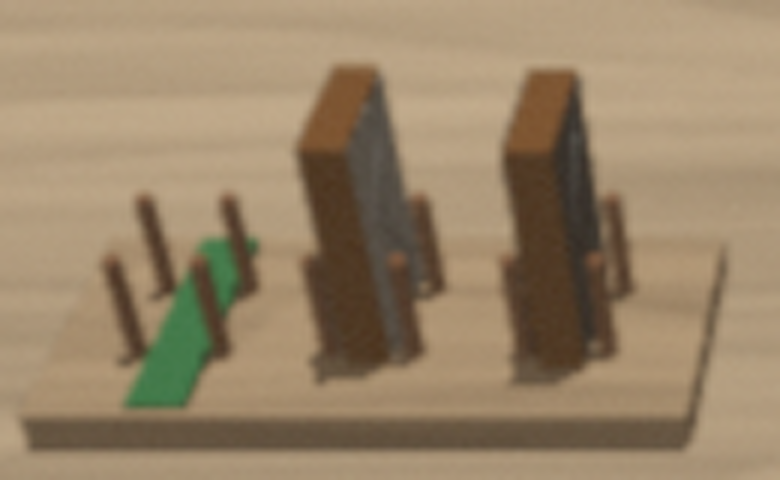

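View pics/d_a.png

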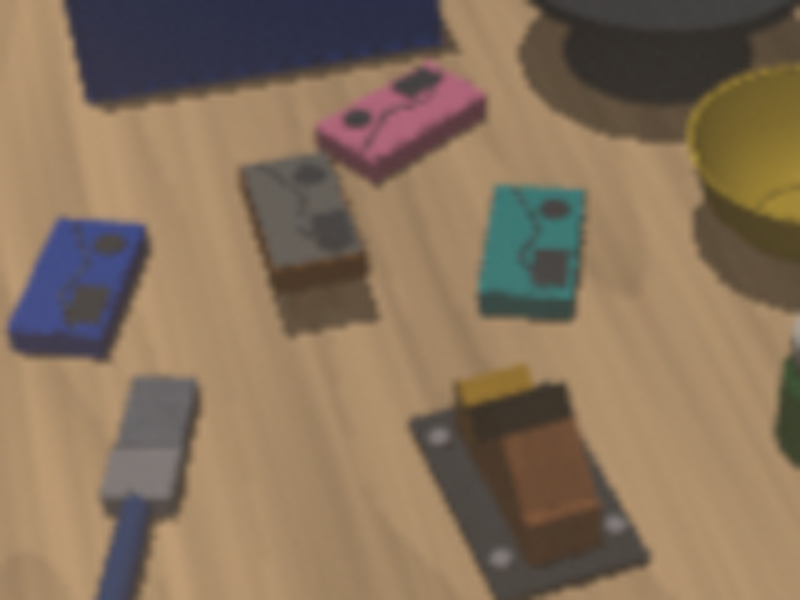

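View pics/d_b.png

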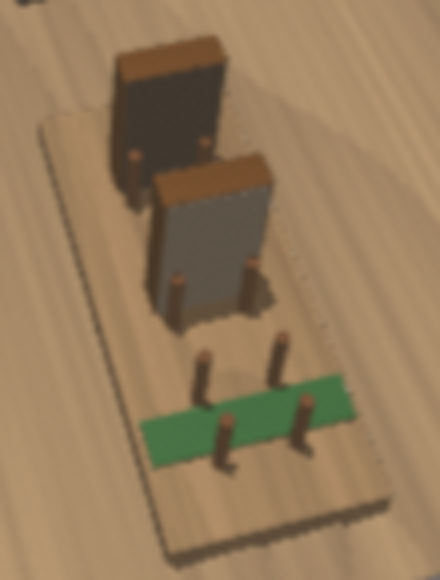

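```bash
cat > h.py <<'E'
import numpy as np
from scipy.spatial.transform import Rotation as R
from scipy.optimize import least_squares
CAM={'s':(410.549,319.898,194.888,[1374.73,-0.504,669.158],[53.48846,0.284158,87.87157]),
'd':(384.42,325.0,206.1936,[348.514,-667.796,794.7045],[45.04417,0.027996,-16.38007])}
def proj(c,P):
    f,cx,cy,t,e=CAM[c]; q=R.from_euler('xyz',e,degrees=True).as_matrix().T@(np.asarray(P,float)-t)
    return np.array([cx+f*q[0]/-q[2],cy+f*q[1]/q[2]])
def ray(c,uv,z):
    f,cx,cy,t,e=CAM[c]; d=R.from_euler('xyz',e,degrees=True).as_matrix()@np.array([(uv[0]-cx)/f,-(uv[1]-cy)/f,-1])
    return np.array(t)+d*(z-t[2])/d[2]
def crop(uv,k,o): return (np.array(uv)+.5)/k-.5+o
def fit(obs,x0):
    # obs: (cam,uv,local xyz); pose x,y,yaw
    def w(p,l):
        a=p[2];return [p[0]+l[0]*np.cos(a)-l[1]*np.sin(a),p[1]+l[0]*np.sin(a)+l[1]*np.cos(a),l[2]]
    r=lambda p:np.concatenate([proj(c,w(p,l))-uv for c,uv,l in obs])
    s=least_squares(r,x0,x_scale=[10,10,.1],loss='soft_l1');
    return s.x,r(s.x).reshape(-1,2)
E
cat > m.py <<'E'
from h import *
np.set_printoptions(precision=1,suppress=True)
S=lambda u:crop(u,5,[290,145]);D=lambda u:crop(u,5,[220,120]);SB=lambda u:crop(u,6,[140,160]);DB=lambda u:crop(u,4,[315,240])
def rep(n,obs,x0):
    for cams in ('s','d','sd'):
        o=[q for q in obs if q[0] in cams]
        p,r=fit(o,x0); print(n,cams,p[:2],np.degrees(p[2]).round(1),'rms',np.sqrt((r**2).mean()).round(2))
    print(r.round(1).tolist())
# tile local x ~ +y world (yaw~90): local (lx along y, ly ->-x)
t=[('s',S((710,148)),(55,30,50)),('s',S((735,207)),(55,-30,50)),('s',S((533,210)),(-55,-30,50)),('s',S((512,152)),(-55,30,50)),
('d',D((240,168)),(55,30,50)),('d',D((322,155)),(55,-30,50)),('d',D((367,250)),(-55,-30,50)),('d',D((273,270)),(-55,30,50)),
('s',S((735,232)),(55,-30,30)),('s',S((530,235)),(-55,-30,30)),('d',D((275,290)),(-55,30,30)),('d',D((365,275)),(-55,-30,30))]
x0=[*ray('s',S((620,180)),50)[:2],1.57]; rep('tile',t,x0)
# block local x = climb = -y world (yaw -90): local y -> +x world
b=[('s',S((50,305)),(75,-45,8)),('s',S((65,410)),(75,45,8)),('s',S((357,388)),(-75,45,8)),('s',S((328,285)),(-75,-45,8)),
('d',D((412,425)),(-75,-45,8)),('d',D((648,555)),(75,45,8)),('d',D((497,595)),(75,-45,8))]
x0=[*ray('s',S((200,350)),8)[:2],-1.57]; rep('plate',b,x0)
a=[('s',S((162,228)),(14.1,21,86)),('s',S((185,200)),(14.1,-21,86)),('d',D((503,437)),(14.1,-21,86)),('d',D((575,420)),(14.1,21,86))]
rep('park(apex)',a,x0)
r=[('s',SB((22,418)),(60,-135,18)),('s',SB((690,415)),(60,135,18)),('s',SB((725,245)),(-60,135,18)),('s',SB((105,240)),(-60,-135,18)),
('d',DB((42,125)),(-60,135,18)),('d',DB((388,498)),(60,-135,18)),('d',DB((172,555)),(-60,-135,18))]
x0=[*ray('s',SB((370,330)),18)[:2],0]; rep('rack',r,x0)
st=[('s',SB((127,405)),(56,-12.5,21)),('s',SB((185,405)),(56,12.5,21)),('s',SB((203,240)),(-56,-12.5,21)),('s',SB((258,245)),(-56,12.5,21)),
('d',DB((142,425)),(-56,12.5,21)),('d',DB((345,377)),(56,12.5,21)),('d',DB((355,415)),(56,-12.5,21)),('d',DB((152,467)),(-56,-12.5,21))]
dw=[('s',SB((145,197)),(-21,-17.5,68)),('s',SB((230,197)),(-21,17.5,68)),('s',SB((112,260)),(21,-17.5,68)),('s',SB((200,262)),(21,17.5,68)),
('d',DB((205,355)),(-21,17.5,68)),('d',DB((282,335)),(21,17.5,68)),('d',DB((307,400)),(21,-17.5,68)),('d',DB((226,418)),(-21,-17.5,68))]
x0=[*ray('s',SB((190,320)),21)[:2],0]; rep('strip',st,x0);rep('dowels',dw,x0);rep('bay',st+dw,x0)
E
python3 m.py
```

```text
tile s [481.8 281.2] 90.2 rms 0.78
tile d [478.6 279.2] 91.6 rms 0.81
tile sd [480.2 281.1] 90.5 rms 0.86
[[-0.0, -1.7], [1.0, -0.8], [-0.4, -0.1], [-0.4, -1.3], [-0.7, -1.3], [1.3, -2.0], [0.3, -0.1], [-0.4, -0.4], [-0.2, 0.4], [-0.6, 1.1], [-0.2, 0.6], [1.1, -0.1]]
plate s [562.8  51.6] -85.6 rms 0.73
plate d [558.9  50.4] -86.1 rms 0.98
plate sd [560.4  51.3] -86.2 rms 0.98
[[-0.4, -1.5], [-1.1, -0.1], [0.8, -0.1], [0.3, -1.3], [0.0, -2.4], [1.1, -0.3], [0.2, 0.5]]
park(apex) s [560.1  51.3] -109.3 rms 1.41
park(apex) d [554.7  28.8] -87.1 rms 0.29
park(apex) sd [565.5  48.2] -112.0 rms 3.26
[[-1.6, 2.8], [-0.5, -1.1], [-1.1, -7.8], [0.2, -3.3]]
rack s [ 561.8 -265.3] -2.0 rms 0.74
rack d [ 558.5 -269.2] -2.7 rms 1.13
rack sd [ 559.3 -267.7] -2.5 rms 1.2
[[-1.8, -0.5], [-1.1, -0.0], [-0.7, -1.8], [0.5, -0.9], [-0.5, -2.0], [2.4, -0.8], [-0.2, -0.5]]
strip s [ 559.  -345.1] -1.6 rms 0.49
strip d [ 555.4 -348.7] -2.7 rms 0.69
strip sd [ 556.1 -347.4] -2.1 rms 0.86
[[-1.2, -0.3], [-0.5, -0.4], [-0.5, -0.8], [-0.2, -1.7], [-0.4, -1.0], [-1.1, -1.4], [1.0, -0.1], [0.7, -0.2]]
dowels s [ 558.3 -344.4] -2.7 rms 0.16
dowels d [ 554.  -347.5] -2.6 rms 0.17
dowels sd [ 554.6 -346.5] -2.6 rms 0.59
[[-0.4, -0.7], [-0.6, -0.6], [-0.4, -0.9], [-0.6, -1.2], [-0.1, -0.7], [0.2, -0.2], [0.1, -0.7], [0.2, -0.4]]
bay s [ 558.6 -344.7] -1.8 rms 0.41
bay d [ 554.5 -347.9] -2.5 rms 0.61
bay sd [ 555.2 -346.9] -2.1 rms 0.78
[[-0.9, -0.6], [-0.2, -0.6], [-0.3, -1.1], [0.1, -1.9], [-0.8, -1.1], [-1.5, -1.5], [0.5, -0.2], [0.2, -0.3], [-0.7, -0.5], [-0.9, -0.5], [-0.6, -0.7], [-0.7, -1.1], [0.2, -0.5], [0.5, -0.2], [0.4, -0.7], [0.7, -0.2]]
```

```bash
cat >> m.py <<'E'
print('----')
def tri(us,ud):
    f=lambda P:np.concatenate([proj('s',P)-us,proj('d',P)-ud])
    s=least_squares(f,[560,40,80]);return s.x,s.fun
print(tri(S((162,228)),D((567,385))),tri(S((185,200)),D((470,410))))
print(tri(S((162,228)),D((575,420))),tri(S((185,200)),D((503,437))))
c=np.array([560.4,51.3]);a=np.radians(-86.2)
for l in [(14.1,21,86),(14.1,-21,86),(-31.8,21,40),(-31.8,-21,40),(-42.4,21,50.6),(-42.4,-21,50.6)]:
    w=[c[0]+l[0]*np.cos(a)-l[1]*np.sin(a),c[1]+l[0]*np.sin(a)+l[1]*np.cos(a),l[2]]
    print(l,(proj('s',w)-[290,145])*5,(proj('d',w)-[220,120])*5)
E
python3 m.py | sed -n '/----/,$p'
```

```text
----
(array([577.1,  32.3,  93.4]), array([ 0.4, -0.4,  0.4,  0.5])) (array([527.5,  46.3,  75.1]), array([ 0.5, -0.6,  0.5,  0.7]))
(array([574.1,  26.9,  84.4]), array([-1.9,  1.9, -1.7, -2.4])) (array([536.8,  38.8,  72.8]), array([-2.3,  2.4, -2. , -2.9]))
(14.1, 21, 86) [175.7 242.4] [572.6 386.2]
(14.1, -21, 86) [166.1 192.6] [498.5 405.1]
(-31.8, 21, 40) [267.6 311.3] [541.9 392.5]
(-31.8, -21, 40) [255.3 260.7] [471.9 410.4]
(-42.4, 21, 50.6) [289.6 292.9] [535.5 366.8]
(-42.4, -21, 50.6) [276.5 242.7] [465.4 384.5]
```

Run:
```python
import cv2
a=cv2.imread("pics/scene0.png");b=cv2.imread("pics/side0.png")
def c(im,x0,y0,x1,y1,k,n): cv2.imwrite(n,cv2.resize(im[y0:y1,x0:x1],None,fx=k,fy=k,interpolation=cv2.INTER_CUBIC))
c(a,297,180,367,232,11,"pics/s_c.png")
c(b,297,188,357,240,11,"pics/d_c.png")
```

```text
(no output)
```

View pics/s_c.png

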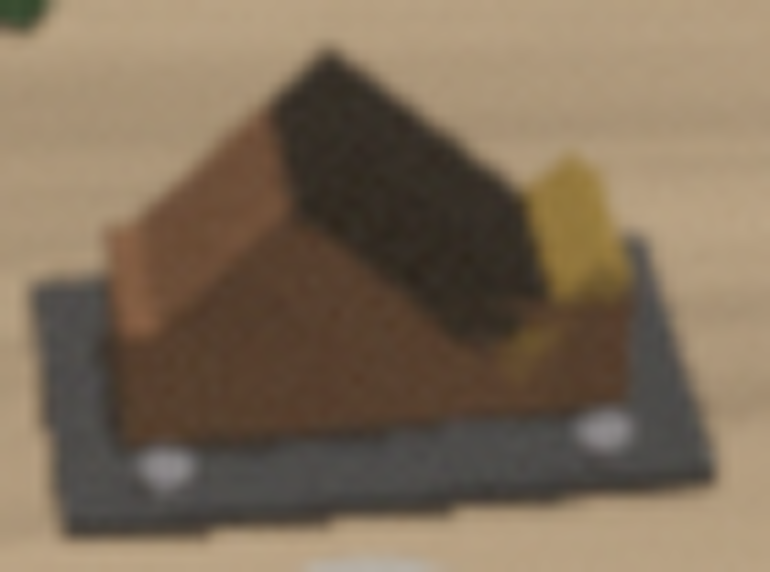

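View pics/d_c.png

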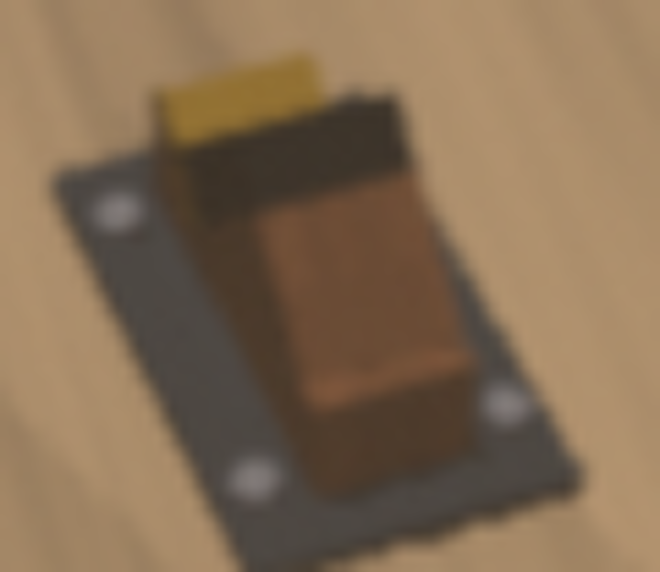

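Call:
move_arm --pt "-43 0 -42" --pt "-43 0 -42" --pt "-43 0 -42" --pt "-43 0 -42" --pt "-43 0 -42" --pt "-43 0 -42" --pt "-43 0 -42" --pt "-43 0 -42" --turn '[0,0,0,0,0,0,0,0]'

```text
time_s: 1.15
tool_pos: [423.6, -192.8, 404.8]
ee_rot: [-90.0, 0.0, -162.3]
contact_force: [1.5, -0.0, 0.3]
opening: 0.995
```

```bash
cat >> h.py <<'E'
def plan(D,psi0,turns,w=None):
    """D world xyz total; turns list of 8 rad; prints rows (axes before row's turn)"""
    w=np.ones(8)/8 if w is None else np.array(w)/sum(w); p=np.radians(psi0); out=[]
    for k in range(8):
        d=np.array(D)*w[k]; out.append([round(float(d[0]*np.cos(p)+d[1]*np.sin(p)),1),round(float(-d[2]),1),round(float(-d[0]*np.sin(p)+d[1]*np.cos(p)),1)]); p-=turns[k]
    print(out,np.degrees(p).round(2))
E
python3 -c "
from h import *
plan([137,268,0],-162.3,[-.182]*7+[0])"
```

```text
[[-26.5, -0.0, -26.7], [-30.9, -0.0, -21.5], [-34.3, -0.0, -15.5], [-36.5, -0.0, -9.1], [-37.6, -0.0, -2.3], [-37.3, -0.0, 4.5], [-35.9, -0.0, 11.2], [-33.3, -0.0, 17.5]] -89.31
```

Call:
move_arm --pt "-26.5 0 -26.7" --pt "-31 0 -21.5" --pt "-34.3 0 -15.5" --pt "-36.5 0 -9" --pt "-37.6 0 -2.3" --pt "-37.3 0 4.5" --pt "-36 0 11.2" --pt "-33.3 0 17.5" --turn '[-0.182,-0.182,-0.182,-0.182,-0.182,-0.182,-0.182,0]'

```text
time_s: 2.15
tool_pos: [560.7, 74.3, 404.4]
ee_rot: [-90.0, 0.0, -89.3]
contact_force: [0.2, 0.6, 0.2]
opening: 1.003
```

```bash
cat >> h.py <<'E'
def wsnap(name):
    from station import bot; import cv2,pickle
    s=bot.read_state(); d=bot.snapshot("wrist")
    cv2.imwrite(f"pics/{name}.png",d["pixels"][:,:,::-1])
    pickle.dump((s,{k:v for k,v in d.items() if k!='pixels'}),open(f"pics/{name}.pkl","wb"))
    print(s['time_s'],s['tool_pos'].round(1) if hasattr(s['tool_pos'],'round') else s['tool_pos'],s['ee_rot'],s['joint_positions'])
def addw(name):
    import pickle
    s,d=pickle.load(open(f"pics/{name}.pkl","rb")); K=np.array(d['camera_matrix']); M=np.array(d['mount'])
    Rt=R.from_euler('xyz',s['ee_rot'],degrees=True).as_matrix()
    t=Rt@M[:3,3]+np.array(s['tool_pos']); e=R.from_matrix(Rt@M[:3,:3]).as_euler('xyz',degrees=True)
    CAM[name]=(K[0,0],K[0,2],K[1,2],t,e)
E
python3 -c "
from h import *
wsnap('w1')"
```

```text
2.15 [560.7  74.3 404.4] [-9.00310075e+01  1.00431792e-03 -8.92577009e+01] [ 16.056489    22.90135336 -34.12958784 102.16783784  14.67930645
  59.42771858 -22.7768898 ]
```

View pics/w1.png

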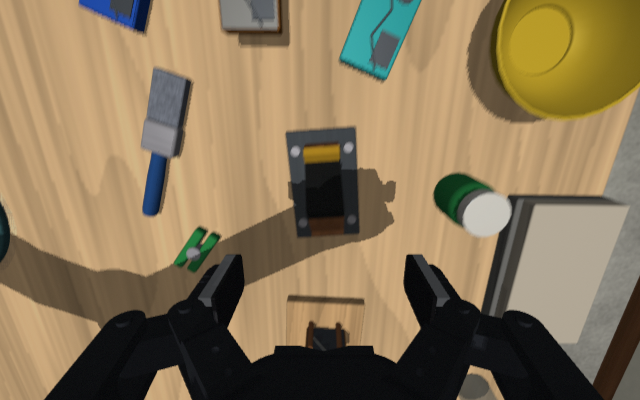

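Run:
```python
import cv2
a=cv2.imread("pics/w1.png")
cv2.imwrite("pics/w1a.png",cv2.resize(a[115:250,270:390],None,fx=5,fy=5,interpolation=cv2.INTER_CUBIC)[:600])
```

```text
(no output)
```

View pics/w1a.png

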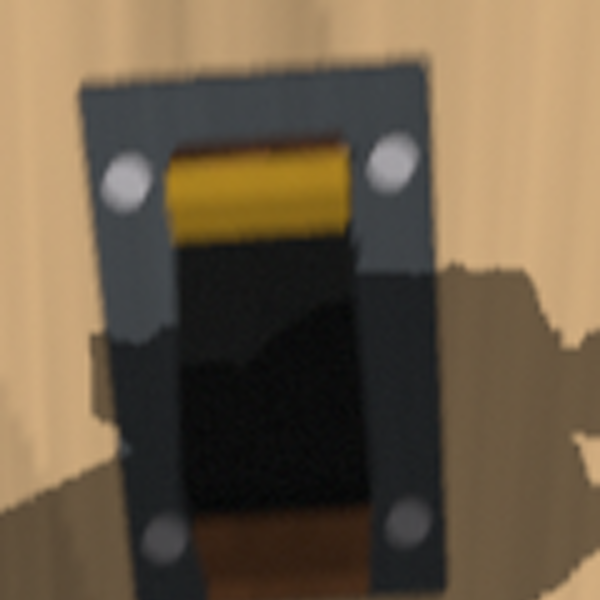

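```bash
cat > m2.py <<'E'
from m import *
print("=====")
addw('w1'); W=lambda u:crop(u,5,[270,115])
b2=b+[('w1',W((82,85)),(-75,-45,8)),('w1',W((425,62)),(-75,45,8)),('w1',W((135,600)),(75,-45,8)),('w1',W((445,590)),(75,45,8))]
p,r=fit(b2[-4:],[560,51,-1.5]);print('w',p,np.degrees(p[2]),r)
p,r=fit(b2,p);print('all',p,np.degrees(p[2]))
c=p[:2];a=p[2]
for q in ([560.4,51.3,-1.504],p):
  c=q[:2];a=q[2]
  for l in [(14.1,21,86),(14.1,-21,86),(22.6,21,77.5),(22.6,-21,77.5),(-31.8,21,40),(-31.8,-21,40),(-42.4,21,50.6),(-42.4,-21,50.6)]:
    w=[c[0]+l[0]*np.cos(a)-l[1]*np.sin(a),c[1]+l[0]*np.sin(a)+l[1]*np.cos(a),l[2]]
    print(l,(proj('w1',w)-[270,115])*5,(proj('s',w)-[290,145])*5,(proj('d',w)-[220,120])*5)
for n,u,z in [('ledge foot L',(175,243),40),('ledge foot R',(350,228),40),('slab end low L',(195,515),77.5),('slab end low R',(370,500),77.5)]: print(n,ray('w1',W(u),z))
E
python3 m2.py | sed -n '/=====/,$p'
```

```text
=====
w [562.   51.3  -1.5] -85.43199780029613 [[-1.4 -0.7]
 [ 1.2 -1. ]
 [-0.3  3.2]
 [ 0.4  1.4]]
all [561.6  51.4  -1.5] -85.58018403942809
(14.1, 21, 86) [362.4 507.7] [175.7 242.4] [572.6 386.1]
(14.1, -21, 86) [171.7 517.4] [166.  192.6] [498.5 405.1]
(22.6, 21, 77.5) [361.2 528.1] [158.1 257.8] [578.1 408. ]
(22.6, -21, 77.5) [177.  537.4] [149.1 207.7] [504.1 427.1]
(-31.8, 21, 40) [343.9 258. ] [267.6 311.3] [541.9 392.5]
(-31.8, -21, 40) [169.5 267.3] [255.3 260.7] [471.9 410.4]
(-42.4, 21, 50.6) [344.5 222.6] [289.6 292.9] [535.4 366.8]
(-42.4, -21, 50.6) [162.9 232.4] [276.5 242.6] [465.4 384.5]
(14.1, 21, 86) [368.5 506.5] [176.5 244.1] [574.8 385.3]
(14.1, -21, 86) [178. 518.] [165.9 194.2] [501.1 404.7]
(22.6, 21, 77.5) [367.6 526.9] [158.9 259.6] [580.4 407. ]
(22.6, -21, 77.5) [183.4 538. ] [149.  209.4] [506.8 426.7]
(-31.8, 21, 40) [347.6 256.9] [268.3 312.3] [543.2 391.9]
(-31.8, -21, 40) [173.3 268.1] [255.1 261.8] [473.5 410.3]
(-42.4, 21, 50.6) [347.9 221.5] [290.3 293.8] [536.6 366.3]
(-42.4, -21, 50.6) [166.4 233.2] [276.3 243.6] [466.8 384.4]
ledge foot L [538.2  88.1  40. ]
ledge foot R [580.   92.2  40. ]
slab end low L [544.6  33.4  77.5]
slab end low R [584.1  37.5  77.5]
```

```bash
cat > m3.py <<'E'
from m2 import *
print("#####")
def tri3(o):
    f=lambda P:np.concatenate([proj(c,P)-u for c,u in o]); s=least_squares(f,[560,40,80]); return s.x,s.fun.round(1)
S11=lambda u:crop(u,11,[297,180]);D11=lambda u:crop(u,11,[297,188])
print('slabR',tri3([('w1',W((370,500))),('s',S11((293,207))),('d',D11((415,175)))]))
print('slabL',tri3([('w1',W((195,515))),('s',S11((268,112))),('d',D11((258,212)))]))
print('ledgefootR',tri3([('w1',W((350,228))),('s',S11((515,375)))]))
print('ledge top outer L',tri3([('w1',W((168,160))),('s',S11((572,152))),('d',D11((160,90)))]))
print('ledge outer R',tri3([('w1',W((348,148))),('s',S11((628,285))),('d',D11((322,55)))]))
E
python3 m3.py | sed -n '/#####/,$p'
```

```text
#####
slabR (array([583.8,  34.3,  70. ]), array([-0.8,  0.2,  0.2,  0.9,  1.2, -1. ]))
slabL (array([543.5,  30.1,  69.3]), array([-0.6, -0.1,  0.1,  0. ,  1.5, -0.1]))
ledgefootR (array([581. ,  87.5,  19.9]), array([-0.2,  0.6,  1.2,  0.3]))
ledge top outer L (array([536.2, 107. ,  45.4]), array([-0.8,  1.3,  2.5,  1.6,  0.5, -0.9]))
ledge outer R (array([578.6, 110.8,  42.1]), array([-0.2,  0.4,  0.5,  0.7, -0.3, -0.6]))
```

Call:
move_arm --pt "-34.7 17.3 -12.8" --pt "-34.7 17.3 -12.8" --pt "-34.7 17.3 -12.8" --pt "-34.7 17.3 -12.8" --pt "-34.7 17.3 -12.8" --pt "-34.7 17.3 -12.7" --pt "0 0 0" --pt "0 0 0" --turn '[0,0,0,0,0,0,0,0]' --hand 85

```text
time_s: 3.2
tool_pos: [481.5, 280.1, 300.8]
ee_rot: [-90.0, -0.0, -89.3]
contact_force: [0.3, -0.3, 0.0]
opening: 0.997
```

```bash
python3 -c "
from h import *
wsnap('w2')
import cv2
a=cv2.imread('pics/w2.png');cv2.imwrite('pics/w2a.png',cv2.resize(a[80:320,200:440],None,fx=2.5,fy=2.5,interpolation=cv2.INTER_CUBIC))"
```

```text
3.2 [481.5 280.1 300.8] [-9.00030844e+01 -4.63306274e-02 -8.93389873e+01] [ -7.46592223  30.10178678 -33.50858224 108.08051376  21.82447048
  48.27664797 -51.54180957]
```

View pics/w2a.png

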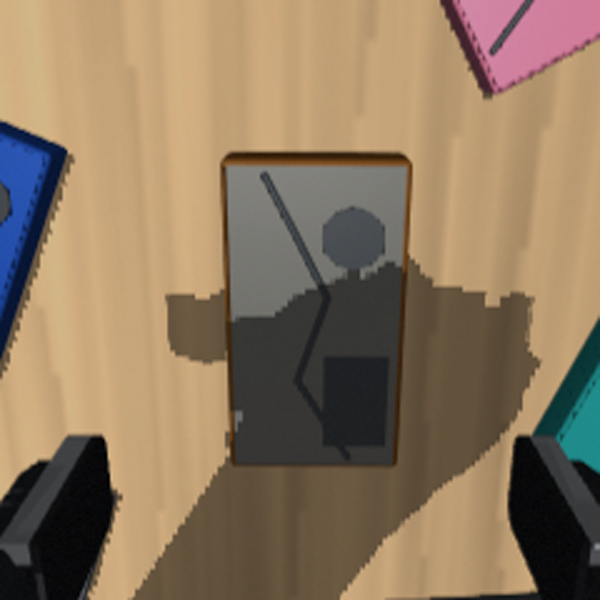

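```bash
python3 -c "
from h import *
addw('w2');W=lambda u:crop(u,2.5,[200,80])
o=[('w2',W((226,163)),(55,30,50)),('w2',W((409,163)),(55,-30,50)),('w2',W((396,465)),(-55,-30,50)),('w2',W((233,465)),(-55,30,50))]
p,r=fit(o,[481,281,1.57]);print(p,np.degrees(p[2]),r)
print([ray(c,u,50).round(1) for c,u,_ in o])"
```

```text
[483.9740154  277.06853321   1.57752649] 90.38561020970234 [[-2.56915247 -0.94673695]
 [ 2.04558869 -0.63597386]
 [ 0.89652167  2.32833905]
 [-0.80587233  2.10761048]]
[array([455.6, 331.2,  50. ]), array([512.1, 331.8,  50. ]), array([513.4, 224.7,  50. ]), array([455.1, 224. ,  50. ])]
```

Call:
move_arm --pt "1 21 1.5" --pt "0 21 0" --pt "0 21 0" --pt "0 21 0" --pt "0 21 0" --pt "0 1 0" --pt "0 0 0" --pt "0 0 0" --turn '[0,0,0,0,0,0,0,0]' --hand 85

```text
time_s: 4.25
tool_pos: [482.9, 280.1, 195.7]
ee_rot: [-89.9, 0.0, -89.3]
contact_force: [-0.4, -0.6, 1.0]
opening: 0.997
```

Call:
move_arm --pt "0 0 0" --pt "0 0 0" --pt "0 0 0" --pt "0 0 0" --pt "0 0 0" --pt "0 0 0" --pt "0 0 0" --pt "0 0 0" --turn '[0,0,0,0,0,0,0,0]' --hand 50

```text
time_s: 5.25
tool_pos: [483.0, 279.9, 195.8]
ee_rot: [-89.9, 0.0, -89.3]
contact_force: [-0.5, -1.2, 5.7]
opening: 0.688
```

```bash
python3 -c "
from h import *
wsnap('w3')"
```

```text
5.25 [483.  279.9 195.8] [-8.99244487e+01  1.77590420e-02 -8.93217594e+01] [-11.95867952  38.938669   -27.81058474 110.37565787  28.78701706
  37.57792145 -57.09674759]
```

View pics/w3.png

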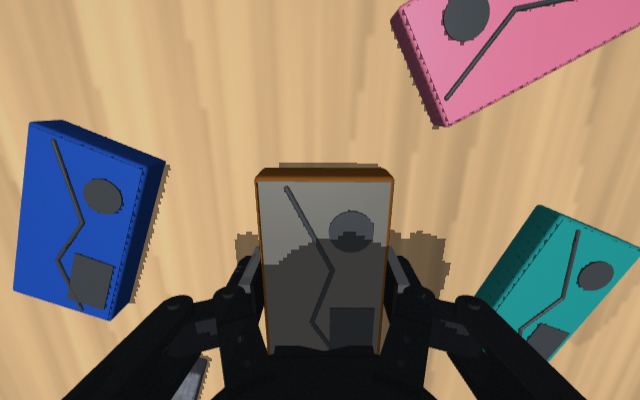

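Call:
move_arm --pt "0 -45 0" --pt "0 -45 0" --pt "44.4 0 15" --pt "44.4 0 15" --pt "44.4 0 15" --pt "44.4 0 15" --pt "44.4 0 15.3" --pt "0 0 0" --turn '[0,0,0,0,0,0,0,-0.066]' --hand 50

```text
time_s: 6.3
tool_pos: [561.5, 53.3, 284.0]
ee_rot: [-90.1, -0.2, -85.9]
contact_force: [-0.1, 1.0, -3.5]
opening: 0.69
```

```bash
python3 -c "
from h import *
wsnap('w4')
from station import bot; import cv2
for n in ('scene','side'):
    cv2.imwrite(f'pics/{n}4.png',bot.snapshot(n)['pixels'][:,:,::-1])
a=cv2.imread('pics/scene4.png')[100:250,250:450];b=cv2.imread('pics/side4.png')[100:250,230:430]
cv2.imwrite('pics/c4.png',cv2.resize(cv2.hconcat([a,b]),None,fx=2,fy=2,interpolation=cv2.INTER_CUBIC))"
```

```text
6.3 [561.5  53.3 284. ] [-90.05761485  -0.16157729 -85.89950657] [ 16.15041342  31.91311831 -32.2996184  107.67711475  22.93607501
  47.00126968 -24.08872554]
```

View pics/c4.png

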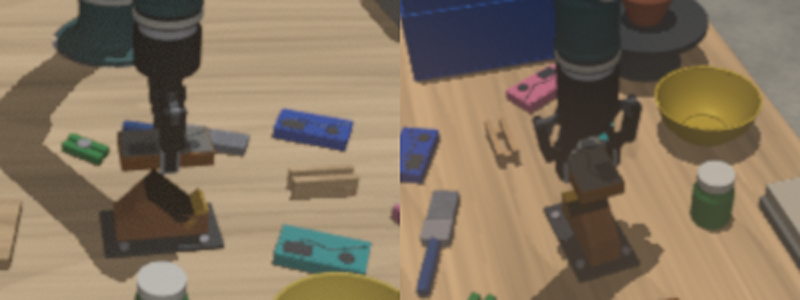

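View pics/w4.png

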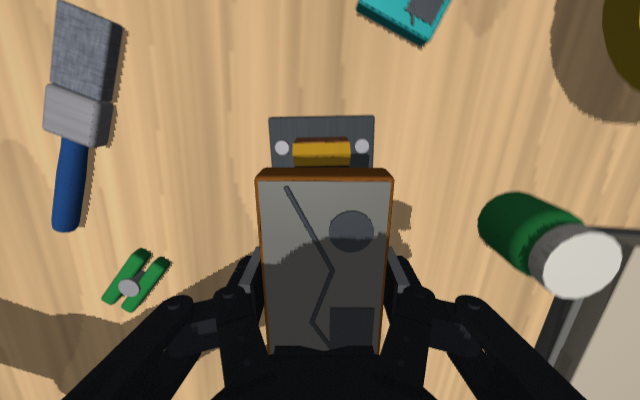

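```bash
python3 -c "
from h import *
addw('w3')
for u in ((257,181),(393,181)): print(ray('w3',u,50))
from station import bot
s=bot.read_state();print(s['time_s'],s['tool_pos'],s['ee_rot'])
"
```

```text
[455.10308689 330.7255852   50.        ]
[512.20172987 331.32949456  50.        ]
6.45 [560.22679891  58.45745078 284.41749829] [-9.00600846e+01  2.52413232e-02 -8.56164938e+01]
```

Call:
move_arm --pt "-13.5 14 1" --pt "-13.5 14.5 0" --pt "0 0 0" --pt "0 4 0" --pt "0 4 0" --pt "0 4 0" --pt "0 0 0" --pt "0 0 0" --turn '[0,0,0,0,0,0,0,0]' --hand 50

```text
time_s: 7.45
tool_pos: [559.5, 87.1, 246.5]
ee_rot: [-89.9, 0.1, -85.5]
contact_force: [-6.3, 3.2, 11.7]
opening: 0.697
```

```bash
cat > look.py <<'E'
import sys
from h import *
n=sys.argv[1]; x0,y0,x1,y1=map(int,sys.argv[2:6]); X0,Y0,X1,Y1=map(int,sys.argv[6:10])
from station import bot; import cv2
s=bot.read_state();print(s['time_s'],s['tool_pos'],s['ee_rot'],s['contact_force'],s['opening'])
a=bot.snapshot('scene')['pixels'][:,:,::-1];b=bot.snapshot('side')['pixels'][:,:,::-1]
cv2.imwrite(f'pics/{n}_s.png',a);cv2.imwrite(f'pics/{n}_d.png',b)
f=lambda i:cv2.resize(i,(400,400*i.shape[0]//i.shape[1]),interpolation=cv2.INTER_CUBIC)
A=f(a[y0:y1,x0:x1]);B=f(b[Y0:Y1,X0:X1]);h=min(len(A),len(B))
cv2.imwrite(f'pics/{n}.png',cv2.hconcat([A[:h],B[:h]]))
E
python3 look.py p5 280 120 400 230 270 130 390 240
```

```text
7.45 [559.51319258  87.14848755 246.46601474] [-8.99090654e+01  5.78129247e-02 -8.55214344e+01] [-6.309835    3.22763148 11.6820118 ] 0.6966143308010159
```

View pics/p5.png

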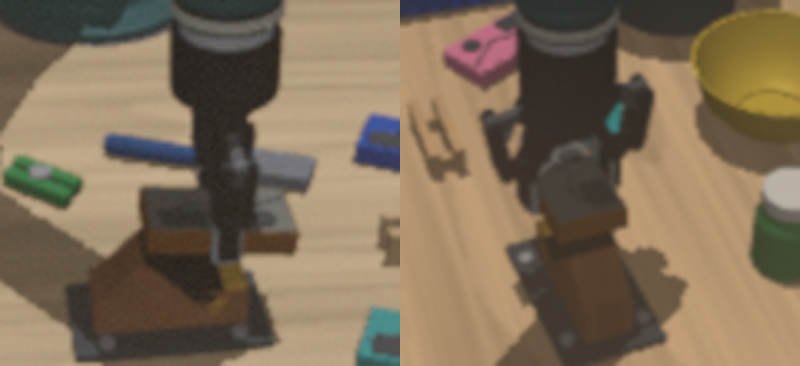

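Call:
move_arm --pt "0 3 0" --pt "0 3 0" --pt "0 3 0" --pt "0 0 0" --pt "0 0 0" --pt "0 0 0" --pt "0 0 0" --pt "0 0 0" --turn '[0,0,0,0,0,0,0,0]' --hand 50

```text
time_s: 8.55
tool_pos: [559.3, 88.1, 237.6]
ee_rot: [-89.9, 0.1, -85.5]
contact_force: [-5.8, 6.6, 12.4]
opening: 0.687
```

```bash
python3 look.py p6 280 120 400 230 270 130 390 240
```

```text
8.55 [559.33982059  88.12745637 237.64810957] [-89.89328867   0.1356885  -85.47676885] [-5.78200299  6.56888224 12.42419707] 0.6873447836401041
```

View pics/p6.png

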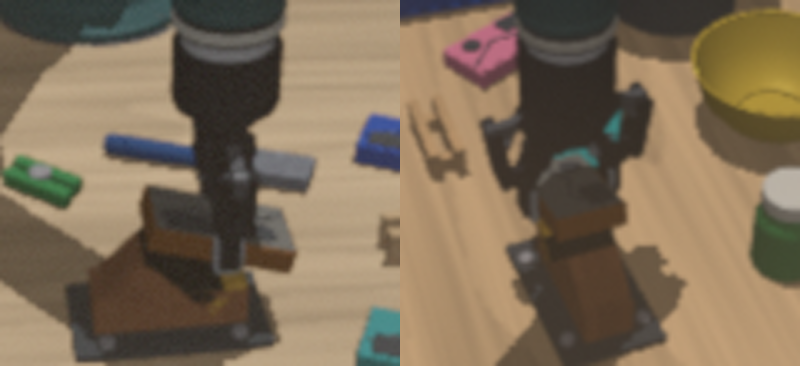

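Call:
move_arm --pt "0 3.5 0" --pt "0 0 0" --pt "0 0 0" --pt "5.8 -3 0" --pt "5.8 -3 0" --pt "5.8 -3 0" --pt "5.8 -3 0" --pt "0 0 0" --turn '[0,0,0,0,0,0,0,0]' --hand 50

```text
time_s: 9.65
tool_pos: [561.7, 61.7, 244.5]
ee_rot: [-90.0, -0.1, -85.6]
contact_force: [-1.2, 1.1, 6.1]
opening: 0.69
```

```bash
python3 look.py p7 280 120 400 230 270 130 390 240
```

```text
9.65 [561.65276663  61.67233766 244.50240455] [-8.99558769e+01 -5.44477346e-02 -8.56065715e+01] [-1.15679199  1.09269084  6.0725556 ] 0.6898510363666905
```

View pics/p7.png

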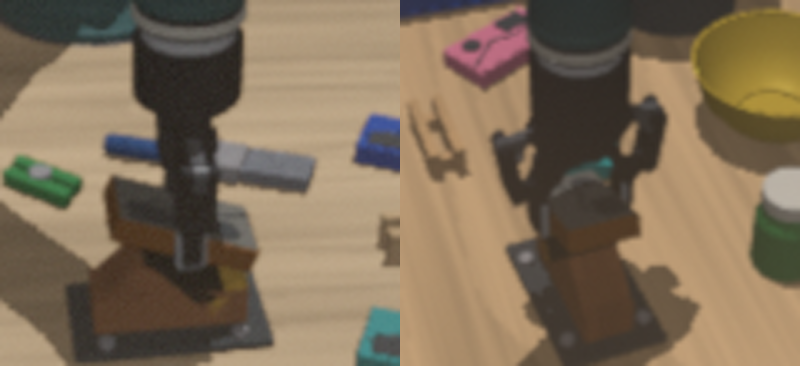

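Call:
move_arm --pt "2 0 0" --pt "0 2 0" --pt "0 2 0" --pt "0 2 0" --pt "0 1 0" --pt "0 0 0" --pt "0 0 0" --pt "0 0 0" --turn '[0,0,0,0,0,0,0,0]' --hand 50

```text
time_s: 10.75
tool_pos: [561.6, 62.1, 243.4]
ee_rot: [-89.9, -0.2, -85.5]
contact_force: [-18.3, 0.7, 53.5]
opening: 0.689
```

```bash
python3 look.py p8 280 120 400 230 270 130 390 240
```

```text
10.75 [561.63162976  62.14992816 243.41321208] [-89.89578427  -0.20958665 -85.5186695 ] [-18.33974327   0.74931592  53.45197524] 0.6887670420615698
```

View pics/p8.png

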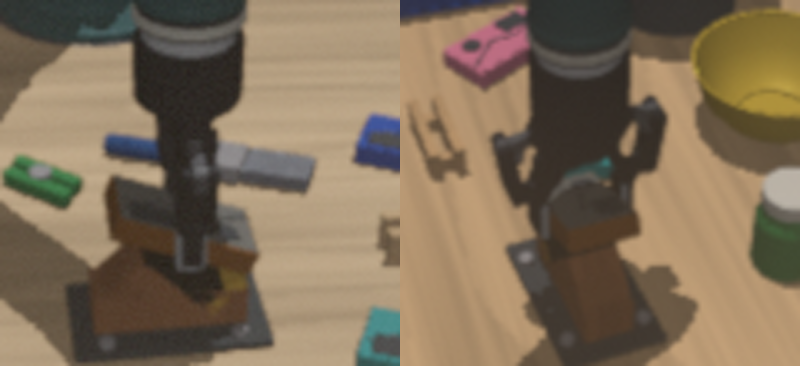

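Call:
move_arm --pt "0 -6 0" --pt "0 -5 0" --pt "2.5 -0.5 0" --pt "2.5 0 0" --pt "0 0 0" --pt "0 0 0" --pt "0 0 0" --pt "0 0 0" --turn '[0,0,0,0,0,0,0,0]' --hand 50

```text
time_s: 11.85
tool_pos: [561.8, 55.6, 248.3]
ee_rot: [-90.0, 0.0, -85.5]
contact_force: [0.3, 0.1, -2.3]
opening: 0.687
```

```bash
python3 look.py p9 280 120 400 230 270 130 390 240
```

```text
11.85 [561.83249339  55.6496446  248.33406567] [-9.00011404e+01  4.06841739e-04 -8.55240360e+01] [ 0.30159025  0.05425796 -2.29832143] 0.6872151831714648
```

View pics/p9.png

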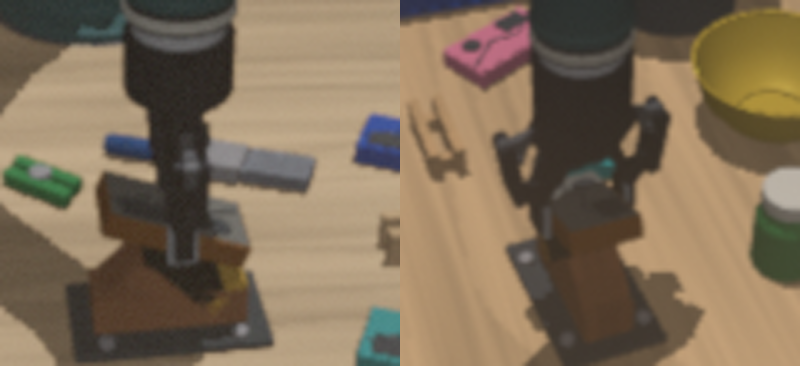

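Call:
move_arm --pt "-1.5 1 0" --pt "0 0 0" --pt "0 0 0" --pt "0 0 0" --pt "0 0 0" --pt "0 0 0" --pt "0 0 0" --pt "0 0 0" --turn '[0,0,0,0,0,0,0,0]' --hand 66

```text
time_s: 12.95
tool_pos: [561.7, 57.1, 247.3]
ee_rot: [-90.0, -0.0, -85.5]
contact_force: [0.5, -1.2, -0.3]
opening: 0.774
```

```bash
python3 look.py p10 280 120 400 230 270 130 390 240
```

```text
12.95 [561.71431278  57.05426369 247.32589598] [-9.00043998e+01 -8.43103480e-04 -8.55327513e+01] [ 0.52109566 -1.1652713  -0.26415006] 0.7740288339703144
```

View pics/p10.png

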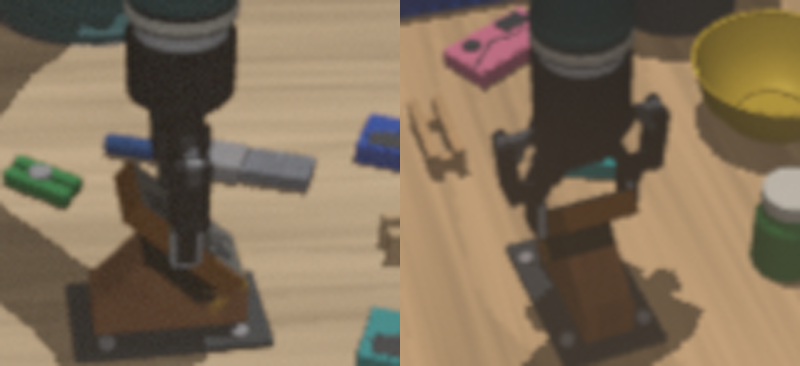

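Call:
move_arm --pt "0 0 0" --pt "0 0 0" --pt "0 -40 0" --pt "0 -50 0" --pt "0 -30 0" --pt "0 0 0" --pt "0 0 0" --pt "0 0 0" --turn '[0,0,0,0,0.18,0.18,0.18,0.18]' --hand 85

```text
time_s: 14.05
tool_pos: [561.6, 57.0, 367.5]
ee_rot: [-90.0, 0.0, -127.1]
contact_force: [-0.9, 0.6, -0.3]
opening: 0.993
```

```bash
python3 look.py p11 280 120 400 230 270 130 390 240; python3 -c "
from h import *
wsnap('w11')"
```

```text
14.05 [561.60793471  57.02695957 367.49901485] [-8.99897083e+01  1.88509549e-03 -1.27127827e+02] [-0.88132336  0.59308744 -0.2818087 ] 0.9930022421178422
14.15 [561.6  57.2 367.5] [-8.99747547e+01 -1.64925180e-02 -1.26795078e+02] [ 12.12780861  23.86140532 -26.9143471  104.63493439  13.02793121
  54.54474153 -57.21419803]
```

View pics/p11.png

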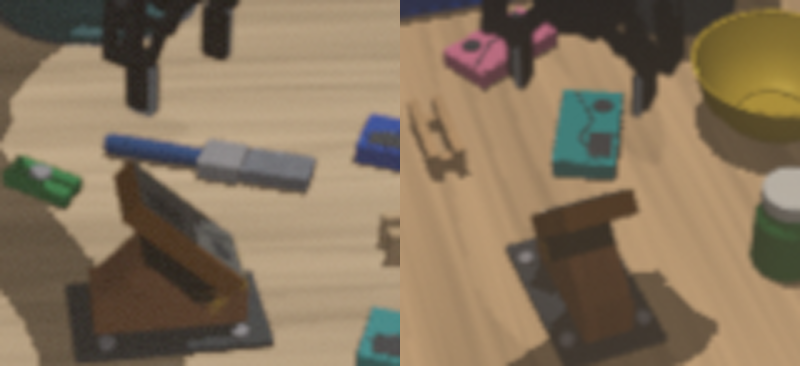

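View pics/w11.png

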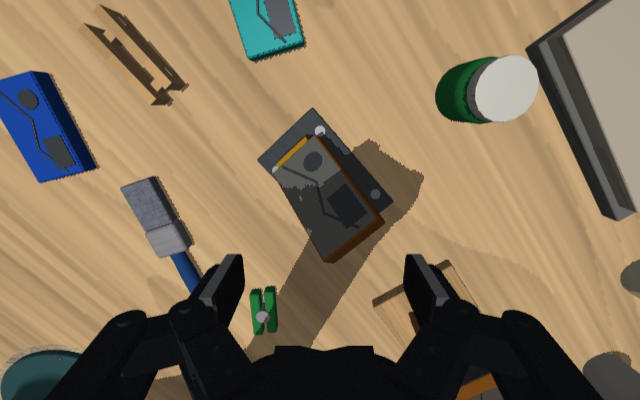

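```bash
python3 -c "
import cv2
a=cv2.imread('pics/p11_s.png');b=cv2.imread('pics/w11.png')
f=lambda i,k:cv2.resize(i,None,fx=k,fy=k,interpolation=cv2.INTER_CUBIC)
cv2.imwrite('pics/z1.png',f(a[160:225,300:370],9));cv2.imwrite('pics/z2.png',f(b[100:280,250:400],3.3))"
```

```text
(no output)
```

View pics/z1.png

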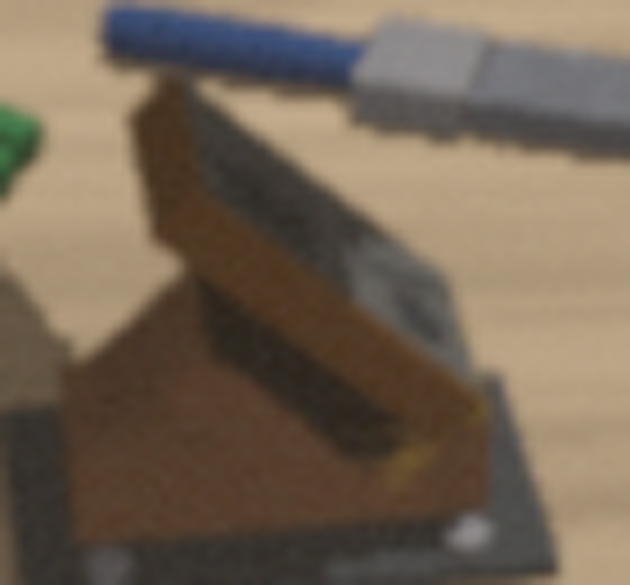

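View pics/z2.png

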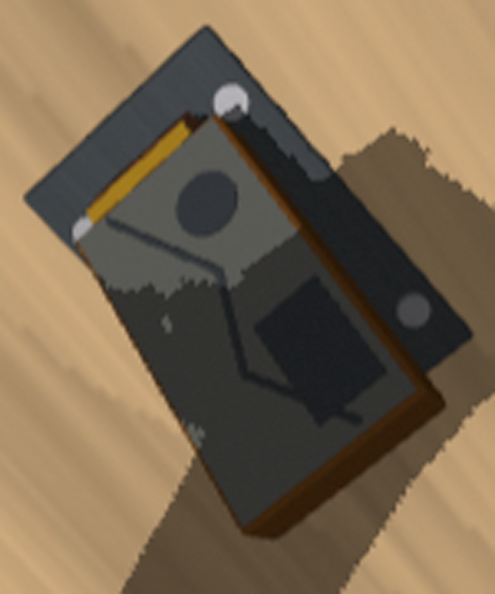

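```bash
cat > m4.py <<'E'
from h import *
np.set_printoptions(precision=2,suppress=True)
addw('w11');W=lambda u:crop(u,3.3,[250,100]);S=lambda u:crop(u,9,[300,160])
q=np.sqrt(.5)
def L(a,b,n): return (a*q-n*q,b,86+a*q+n*q)
o=[('w11',W((215,118)),L(-55,30,10)),('w11',W((75,240)),L(-55,-30,10)),('w11',W((425,388)),L(55,30,10)),('w11',W((240,530)),L(55,-30,10)),
('w11',W((443,405)),L(55,30,-10)),('w11',W((268,537)),L(55,-30,-10)),
('s',S((205,190)),L(55,30,10)),('s',S((175,80)),L(55,-30,10)),('s',S((155,240)),L(55,30,-10)),('s',S((485,398)),L(-55,30,10)),('s',S((445,275)),L(-55,-30,10))]
for oo in (o[:6],o[6:],o):
    p,r=fit(oo,[561,59,-1.5]);print(p,np.degrees(p[2]),np.sqrt((r**2).mean()))
print(r)
# free 3D fit incl slope
def w(p,a,b,n):
    c,s=np.cos(p[4]),np.sin(p[4]); u=a*c-n*s; return [p[0]+u*np.cos(p[2])-b*np.sin(p[2]),p[1]+u*np.sin(p[2])+b*np.cos(p[2]),p[3]+a*s+n*c]
abn=[(-55,30,10),(-55,-30,10),(55,30,10),(55,-30,10),(55,30,-10),(55,-30,-10),(55,30,10),(55,-30,10),(55,30,-10),(-55,30,10),(-55,-30,10)]
f=lambda p:np.concatenate([proj(x[0],w(p,*k))-x[1] for x,k in zip(o,abn)])
s=least_squares(f,[561,59,-1.5,86,.78],x_scale=[10,10,.1,10,.1]);print(s.x,np.degrees(s.x[[2,4]]))
E
python3 m4.py
```

```text
[563.02  58.43  -1.49] -85.2086419733071 1.489839996497907
[561.87  60.    -1.46] -83.37176414247539 0.5531857904860827
[562.95  58.67  -1.49] -85.12276318194368 1.2398487734558352
[[-0.53 -3.89]
 [-1.5  -0.86]
 [-0.21 -0.26]
 [-1.27  1.43]
 [ 1.63 -0.21]
 [ 1.    1.24]
 [-0.82  0.26]
 [-0.58 -1.47]
 [-1.29  0.16]
 [-0.16  1.12]
 [-0.11  0.46]]
[562.35  57.74  -1.48  84.1    0.8 ] [-84.79  45.98]
```

Call:
move_arm --pt "9.7 0 9.8" --pt "0 0 0" --pt "0 0 0" --pt "0 0 0" --pt "0 0 0" --pt "0 40 0" --pt "0 40 0" --pt "0 20 0" --turn '[0.169,0.169,0.169,0.169,0.169,0,0,0]' --hand 85

```text
time_s: 15.2
tool_pos: [563.0, 43.3, 265.1]
ee_rot: [-90.0, -0.2, -175.0]
contact_force: [0.4, -0.1, 0.2]
opening: 0.994
```

```bash
python3 look.py p12 280 120 400 230 270 130 390 240; python3 -c "
from h import *
wsnap('w12')"
```

```text
15.2 [562.98820089  43.32838471 265.10500529] [ -90.01481758   -0.18432713 -174.98147953] [ 0.4044665  -0.08737839  0.2365581 ] 0.9942251129105811
15.3 [562.7  43.3 264.9] [ -90.01929726   -0.29944182 -175.02435497] [   3.95341544   30.30889388  -14.96013035  108.93699957   11.06979338
   42.44278031 -102.31517594]
```

View pics/p12.png

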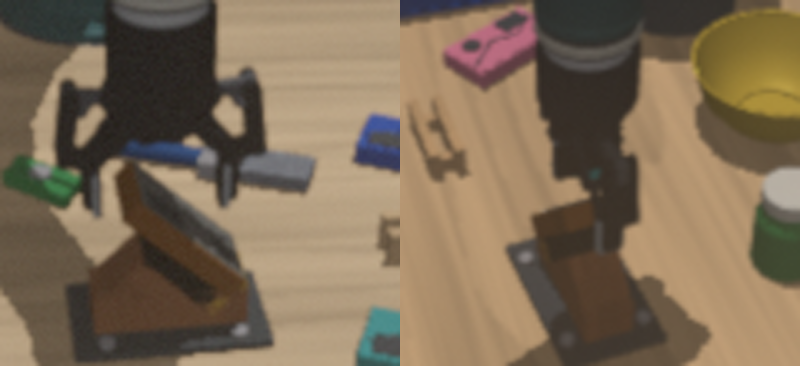

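View pics/w12.png

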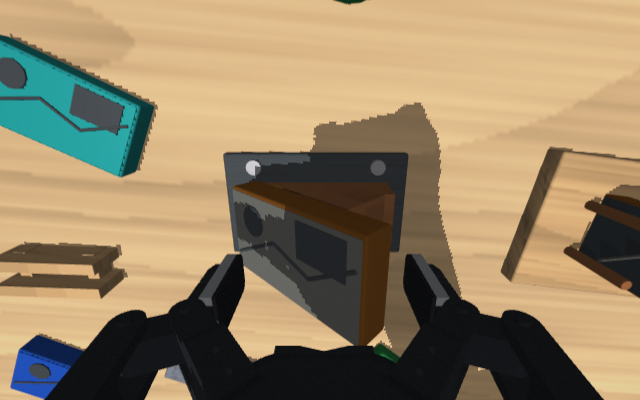

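Call:
move_arm --pt "0 0 0" --pt "0 0 0" --pt "0 0 0" --pt "0 -3.6 -3.2" --pt "0 -3.6 -3.2" --pt "0 -3.5 -3.4" --pt "0 -3.4 -3.4" --pt "0 0 0" --turn '[0,0,0,0,0,0,0,0]' --hand 60

```text
time_s: 16.35
tool_pos: [562.9, 56.7, 282.3]
ee_rot: [-90.0, 0.1, -175.2]
contact_force: [0.1, -4.8, 3.0]
opening: 0.703
```

```bash
python3 look.py p13 280 120 400 230 270 130 390 240
```

```text
16.35 [562.94775558  56.69022567 282.31983983] [-8.99841261e+01  8.90163361e-02 -1.75183642e+02] [ 0.0506101  -4.75845672  3.03783344] 0.7025270640054617
```

View pics/p13.png

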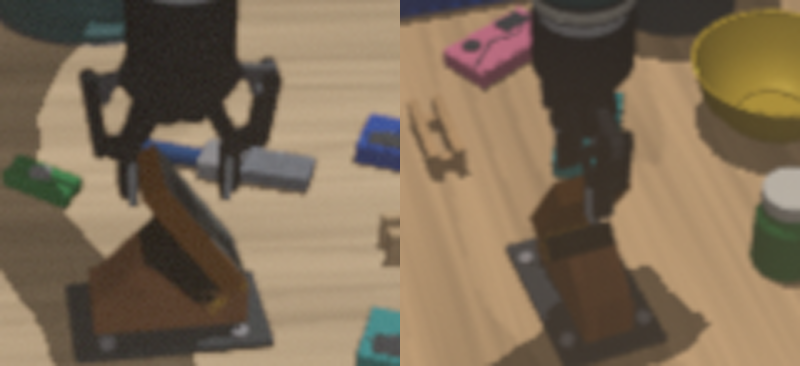

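Call:
move_arm --pt "0 -3.1 -3.7" --pt "0 -3.1 -3.7" --pt "0 -2.8 -4" --pt "0 -2.8 -4" --pt "0 -2.5 -4.2" --pt "0 -2.5 -4.2" --pt "0 -2 -4.4" --pt "0 -2 -4.4" --turn '[0,0,0,0,0,0,0,0]' --hand 60

```text
time_s: 17.45
tool_pos: [559.8, 89.4, 302.3]
ee_rot: [-90.0, -0.0, -175.2]
contact_force: [0.3, -0.3, -0.8]
opening: 0.704
```

```bash
python3 look.py p14 280 120 400 230 270 130 390 240
```

```text
17.45 [559.81591588  89.42713484 302.29439045] [-9.00037410e+01 -1.67675465e-02 -1.75197273e+02] [ 0.26566945 -0.25219506 -0.77301226] 0.7041280653374024
```

View pics/p14.png

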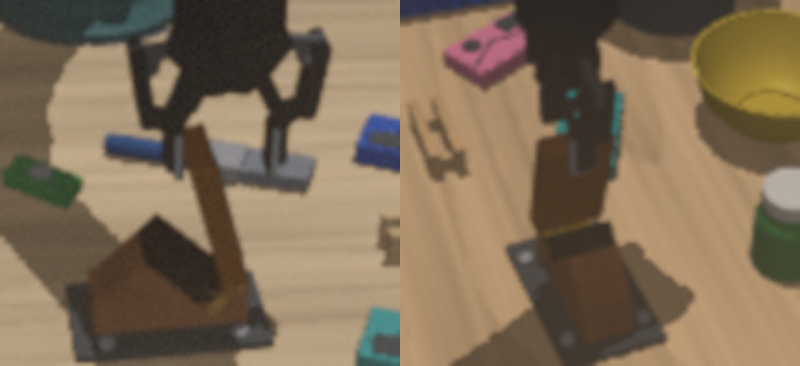

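Call:
move_arm --pt "0 0 -2" --pt "0 0 -2" --pt "0 0 0" --pt "0 0 0" --pt "0 0 0" --pt "0 0 0" --pt "0 0 0" --pt "0 0 0" --turn '[0,0,0,0,0,0,0,0]' --hand 8

```text
time_s: 18.55
tool_pos: [559.7, 93.2, 302.4]
ee_rot: [-90.0, 0.0, -175.2]
contact_force: [-0.1, 2.4, 1.8]
opening: 0.221
```

```bash
python3 look.py p15 280 120 400 230 270 130 390 240;  python3 -c "
from h import *
wsnap('w15')"
```

```text
18.55 [559.67720071  93.23711771 302.38853387] [-9.00198247e+01  2.16875484e-02 -1.75199994e+02] [-0.13250936  2.38852757  1.79087658] 0.22107346464166008
18.65 [559.7  93.2 302.4] [-9.00188657e+01  2.24517205e-02 -1.75200393e+02] [  -0.13867185   27.42478484  -16.1134143   107.48323631   10.13885153
   46.44480973 -106.74249104]
```

View pics/p15.png

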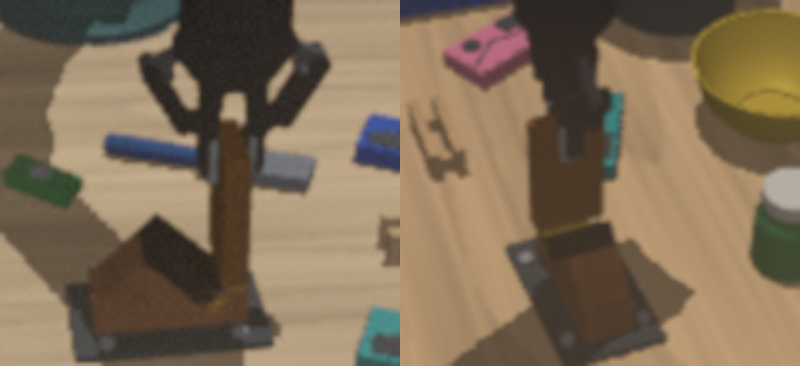

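View pics/w15.png

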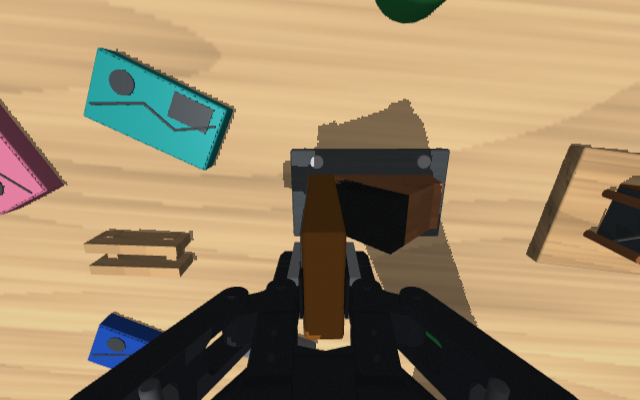

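```bash
python3 -c "
from h import *
addw('w15')
for z in (155,161):
  for u in ((304,233),(346,233),(307,338),(342,338)): print(z,ray('w15',u,z))
"
python3 -c "
import cv2
a=cv2.imread('pics/w15.png');cv2.imwrite('pics/z3.png',cv2.resize(a[160:360,250:410],None,fx=3,fy=3,interpolation=cv2.INTER_CUBIC))"
```

```text
155 [586.5274692  103.55794018 155.        ]
155 [588.1066714   84.57767923 155.        ]
155 [526.41212282  98.33476141 155.        ]
155 [527.92830507  80.12391449 155.        ]
161 [589.42731057 103.33871308 161.        ]
161 [590.92495069  85.33873801 161.        ]
161 [532.41678059  98.38529921 161.        ]
161 [533.85465558  81.11499976 161.        ]
```

View pics/z3.png

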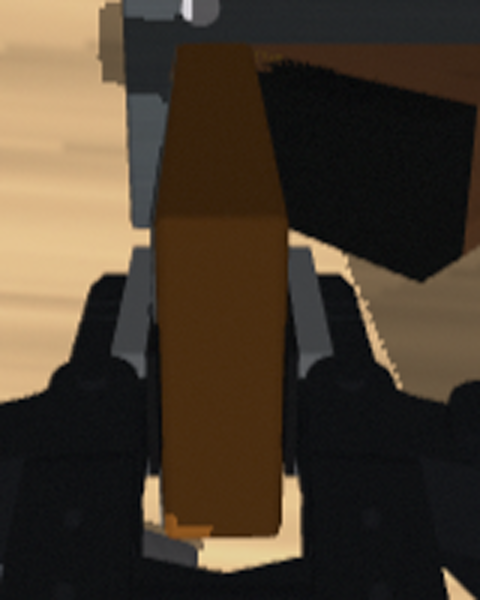

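Call:
move_arm --pt "0 -30 0" --pt "0 -45 0" --pt "0 -45 0" --pt "4.2 0 50" --pt "4.2 0 50" --pt "4.2 0 50" --pt "4.2 0 50" --pt "4.2 0 50" --turn '[0,0,0,0,0,0,0,0]' --hand 8

```text
time_s: 19.7
tool_pos: [558.3, -160.7, 421.0]
ee_rot: [-89.9, -0.2, -175.3]
contact_force: [0.4, 0.5, -3.3]
opening: 0.223
```

Call:
move_arm --pt "3.9 0 46.6" --pt "3.9 0 46.6" --pt "3.9 0 46.6" --pt "3.9 0 46.6" --pt "0 0 0" --pt "0 0 0" --pt "0 0 0" --pt "0 0 0" --turn '[0,0,0,0,0.124,0,0,0]' --hand 8

```text
time_s: 20.7
tool_pos: [559.7, -344.2, 422.1]
ee_rot: [-90.0, -0.0, 177.8]
contact_force: [-0.3, -0.0, -3.2]
opening: 0.228
```

```bash
python3 look.py p16 140 80 270 240 310 200 430 390;  python3 -c "
from h import *
wsnap('w16')"
```

```text
20.7 [ 559.69512684 -344.19491347  422.12867656] [-9.00073557e+01 -3.58768266e-02  1.77822847e+02] [-0.33304373 -0.02121955 -3.22613296] 0.22757451798662104
20.8 [ 559.7 -344.4  422.3] [-8.99951791e+01 -1.20843098e-02  1.77780558e+02] [ 32.86927161  26.85761186  -5.82782832  89.42976391   2.93942089
  63.8707916  -65.84885299]
```

View pics/p16.png

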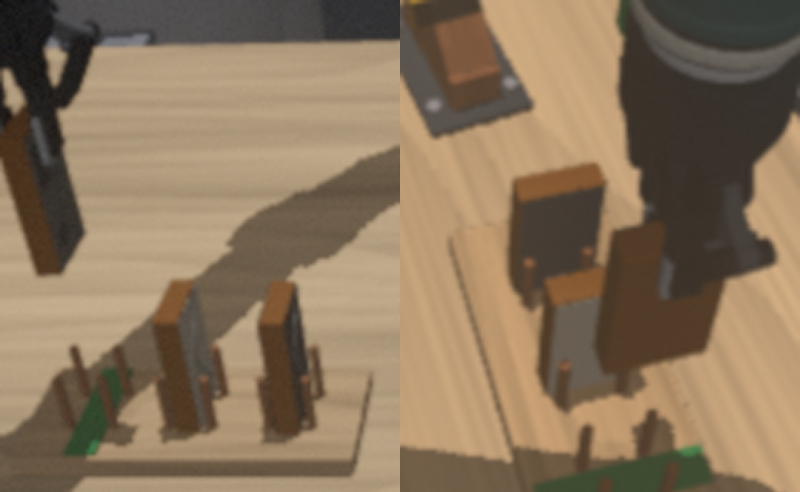

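View pics/w16.png

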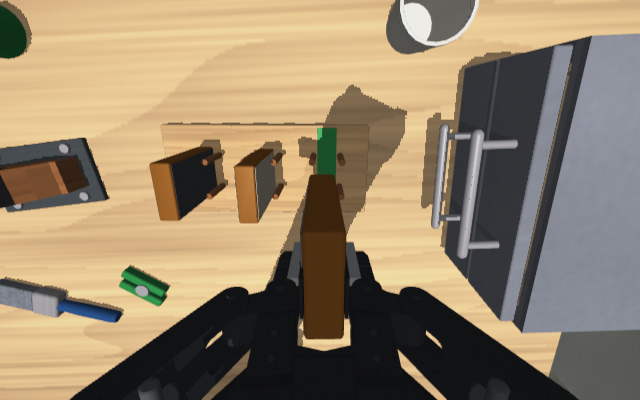

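```bash
python3 -c "
import cv2
a=cv2.imread('pics/w16.png');cv2.imwrite('pics/z4.png',cv2.resize(a[115:215,280:380],None,fx=6,fy=6,interpolation=cv2.INTER_CUBIC))"
```

```text
(no output)
```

View pics/z4.png

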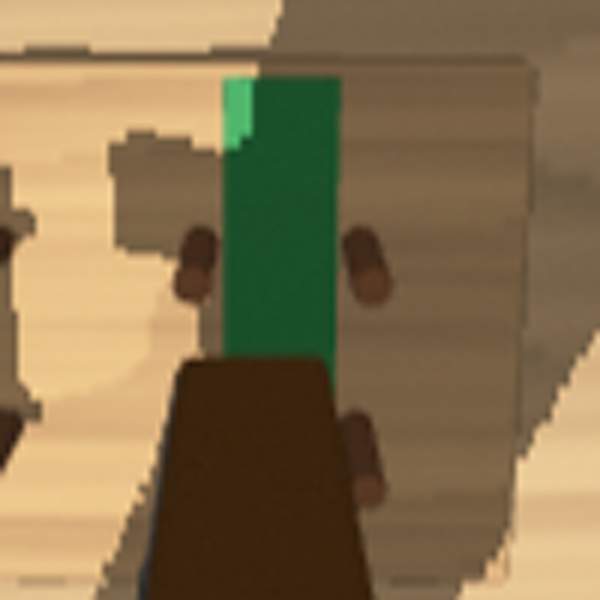

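```bash
cat > m5.py <<'E'
from h import *
np.set_printoptions(precision=2,suppress=True)
addw('w16');W=lambda u:crop(u,6,[280,115])
o=[('w16',W((191,288)),(21,17.5,68)),('w16',W((371,288)),(21,-17.5,68)),('w16',W((369,492)),(-21,-17.5,68)),('w16',W((222,78)),(56,12.5,21)),('w16',W((340,80)),(56,-12.5,21))]
for oo in (o[:3],o[3:],o):
    p,r=fit(oo,[558,-345,-.04]);print(p,np.degrees(p[2]),r.round(2).tolist())
for c,u,l in o: print(ray(c,u,l[2]))
print('tile bottom +x edge',ray('w16',W((182,362)),166),ray('w16',W((328,358)),166))
print('top',ray('w16',(302,233),276),ray('w16',(345,233),276),ray('w16',(305,338),276),ray('w16',(342,338),276))
E
python3 m5.py
```

```text
[ 556.97 -348.59   -0.03] -1.8369460661882206 [[-0.09, 0.02], [0.11, -0.21], [-0.01, 0.21]]
[ 557.42 -347.87   -0.06] -3.2107509536792906 [[0.04, 0.0], [-0.04, -0.0]]
[ 557.15 -348.61   -0.04] -2.3261689206678815 [[0.06, -0.27], [0.27, -0.24], [-0.16, 0.18], [-0.05, 0.34], [-0.14, 0.03]]
[ 578.54 -331.88   68.  ]
[ 577.16 -366.63   68.  ]
[ 535.68 -365.43   68.  ]
[ 614.03 -338.48   21.  ]
[ 612.63 -363.55   21.  ]
tile bottom +x edge [ 587.91 -335.13  166.  ] [ 587.68 -355.06  166.  ]
top [ 588.2 -336.6  276. ] [ 587.43 -355.91  276.  ] [ 528.42 -334.32  276.  ] [ 527.66 -353.45  276.  ]
```

Call:
move_arm --pt "0 25 3.5" --pt "0 25 0" --pt "0 20 0" --pt "0 11 0" --pt "0 0 0" --pt "0 0 0" --pt "0 0 0" --pt "0 0 0" --turn '[0,0,0,0,0,0,0,0]' --hand 8

```text
time_s: 21.85
tool_pos: [559.6, -348.5, 341.9]
ee_rot: [-90.0, 0.1, 177.7]
contact_force: [0.0, 0.3, -3.2]
opening: 0.224
```

```bash
python3 look.py p17 140 140 220 240 330 300 430 390;  python3 -c "
from h import *
wsnap('w17')
import cv2
a=cv2.imread('pics/w17.png');cv2.imwrite('pics/z5.png',cv2.resize(a[100:250,250:400],None,fx=4,fy=4,interpolation=cv2.INTER_CUBIC))"
```

```text
21.85 [ 559.59619928 -348.46028399  341.94812971] [-8.99681438e+01  5.42028201e-02  1.77694935e+02] [ 0.04826874  0.28380553 -3.21924865] 0.22382209362520822
21.95 [ 559.5 -348.4  341.6] [-8.99813557e+01  2.39351117e-02  1.77691982e+02] [ 32.99041337  31.52939574  -5.57442223  93.22068733   3.5460595
  55.39247942 -66.08741157]
```

View pics/p17.png

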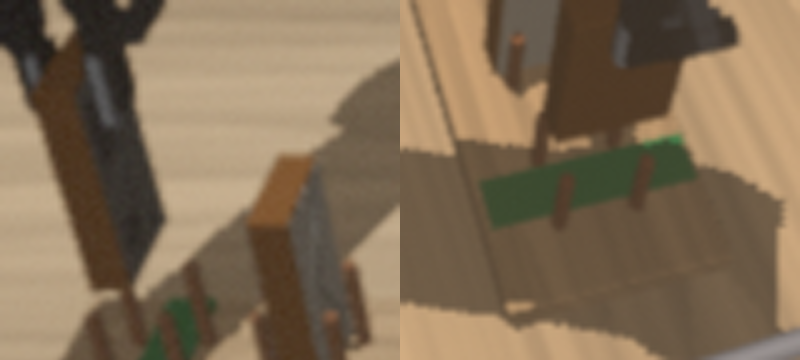

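View pics/z5.png

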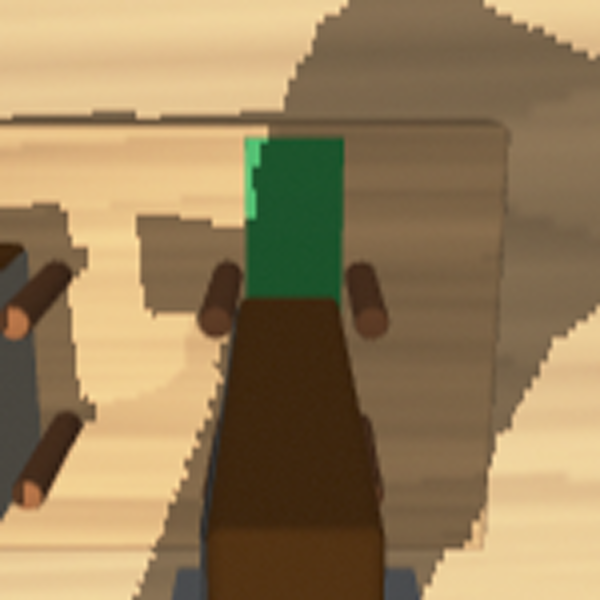

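```bash
cat > m6.py <<'E'
from h import *
np.set_printoptions(precision=2,suppress=True)
addw('w17');W=lambda u:crop(u,4,[250,100])
o=[('w17',W((215,322)),(21,17.5,68)),('w17',W((372,322)),(21,-17.5,68)),('w17',W((246,138)),(56,12.5,21)),('w17',W((343,138)),(56,-12.5,21))]
p,r=fit(o,[558,-345,-.04]);print(p,np.degrees(p[2]),r.round(2).tolist())
for c,u,l in o: print(ray(c,u,l[2]))
print('tile bottom +x edge',ray('w17',W((238,300)),85.5),ray('w17',W((340,300)),85.5))
print('top',ray('w17',W((207,530)),195.5),ray('w17',W((382,530)),195.5))
# scene view: tile bottom +x corners & dowel tops in p17_s: scale 5 origin(140,140)
S=lambda u:crop(u,5,[140,140])
for z in (80,85.5): print('s tile bottom +x edge',ray('s',S((93,290)),z),ray('s',S((130,290)),z))
E
python3 m6.py
```

```text
[ 557.56 -348.72   -0.04] -2.5447269924940765 [[-0.06, -0.19], [0.14, -0.07], [-0.36, 0.1], [0.25, 0.18]]
[ 579.14 -332.2    68.  ]
[ 577.71 -367.01   68.  ]
[ 614.15 -339.08   21.  ]
[ 613.14 -363.44   21.  ]
tile bottom +x edge [ 588.18 -338.67   85.5 ] [ 587.32 -359.52   85.5 ]
top [ 588.61 -340.51  195.5 ] [ 587.8  -360.09  195.5 ]
s tile bottom +x edge [ 573.22 -361.73   80.  ] [ 574.   -343.94   80.  ]
s tile bottom +x edge [ 580.7  -358.36   85.5 ] [ 581.47 -340.74   85.5 ]
```

Call:
move_arm --pt "0 4 0.8" --pt "0 5 0" --pt "0 5 0" --pt "0 5 0" --pt "0 5 0" --pt "0 4 0" --pt "0 0 0" --pt "0 0 0" --turn '[0,0,0,0,0,0,0,0]' --hand 8

```text
time_s: 23.0
tool_pos: [559.5, -349.2, 313.4]
ee_rot: [-90.0, 0.0, 177.7]
contact_force: [0.1, -0.1, -2.3]
opening: 0.227
```

```bash
python3 look.py p18 140 140 220 240 330 300 430 390;  python3 -c "
from h import *
wsnap('w18')
import cv2
a=cv2.imread('pics/w18.png');cv2.imwrite('pics/z6.png',cv2.resize(a[100:250,250:400],None,fx=4,fy=4,interpolation=cv2.INTER_CUBIC))"
```

```text
23.0 [ 559.53656673 -349.23148996  313.41763768] [-8.99908815e+01  1.43878610e-02  1.77694834e+02] [ 0.12439149 -0.05007101 -2.32873811] 0.22661771882579268
23.1 [ 559.5 -349.3  313.6] [-8.99830533e+01  2.59107315e-02  1.77690730e+02] [ 32.96010011  33.39033347  -5.4556969   94.2129652    3.78408422
  52.54574828 -66.21023209]
```

View pics/p18.png

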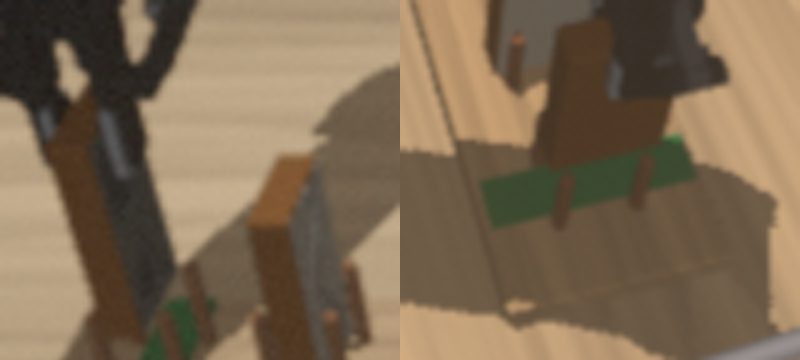

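View pics/z6.png

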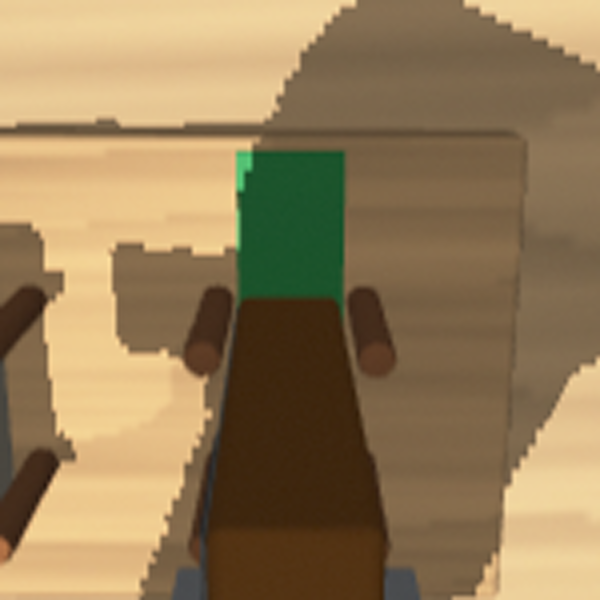

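Call:
move_arm --pt "0 5 0" --pt "0 5 0" --pt "0 5 0" --pt "0 5 0" --pt "0 5 0" --pt "0 5 0" --pt "0 3 0" --pt "0 0 0" --turn '[0,0,0,0,0,0,0,0]' --hand 8

```text
time_s: 24.15
tool_pos: [559.4, -349.2, 280.0]
ee_rot: [-90.0, -0.0, 177.7]
contact_force: [-0.8, 0.5, -2.9]
opening: 0.224
```

Call:
move_arm --pt "0 1 0" --pt "0 1 0" --pt "0 1 0" --pt "0 1 0" --pt "0 1 0" --pt "0 0 0" --pt "0 0 0" --pt "0 0 0" --turn '[0,0,0,0,0,0,0,0]' --hand 8

```text
time_s: 25.15
tool_pos: [559.4, -349.2, 275.3]
ee_rot: [-90.0, 0.0, 177.7]
contact_force: [-0.4, 0.6, -2.5]
opening: 0.224
```

```bash
python3 look.py p19 140 140 220 240 330 280 430 390
```

```text
25.15 [ 559.44331901 -349.23063255  275.31319244] [-8.99945643e+01  1.10886780e-03  1.77693471e+02] [-0.41267438  0.63141687 -2.5125303 ] 0.22429263972816285
```

View pics/p19.png

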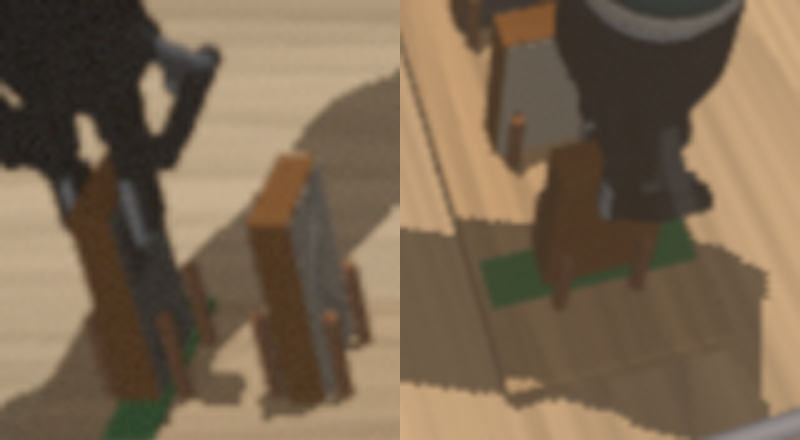

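No contact yet; continue down in small steps.

Call:
move_arm --pt "0 1 0" --pt "0 1 0" --pt "0 1 0" --pt "0 0 0" --pt "0 0 0" --pt "0 0 0" --pt "0 0 0" --pt "0 0 0" --turn '[0,0,0,0,0,0,0,0]' --hand 8

```text
time_s: 26.25
tool_pos: [559.5, -349.2, 273.4]
ee_rot: [-90.0, 0.0, 177.7]
contact_force: [-2.4, 2.0, 6.0]
opening: 0.223
```

Call:
move_arm --pt "0 0 0" --pt "0 0 0" --pt "0 0 0" --pt "0 0 0" --pt "0 0 0" --pt "0 0 0" --pt "0 0 0" --pt "0 0 0" --turn '[0,0,0,0,0,0,0,0]' --hand 42

```text
time_s: 27.25
tool_pos: [559.4, -349.2, 272.3]
ee_rot: [-90.0, -0.0, 177.7]
contact_force: [0.3, 0.2, -0.2]
opening: 0.488
```

```bash
python3 look.py p20 140 140 220 240 330 280 430 390;  python3 -c "
from h import *
wsnap('w20')"
```

```text
27.25 [ 559.43729065 -349.2080476   272.2856767 ] [-8.99965241e+01 -9.92107593e-04  1.77690224e+02] [ 0.32242612  0.19964539 -0.24642195] 0.48815924676925626
27.35 [ 559.4 -349.2  272.3] [-8.99967221e+01 -2.89928798e-03  1.77691904e+02] [ 32.80672686  36.28508602  -5.24923819  95.45444042   4.15439195
  48.45125985 -66.49503252]
```

View pics/p20.png

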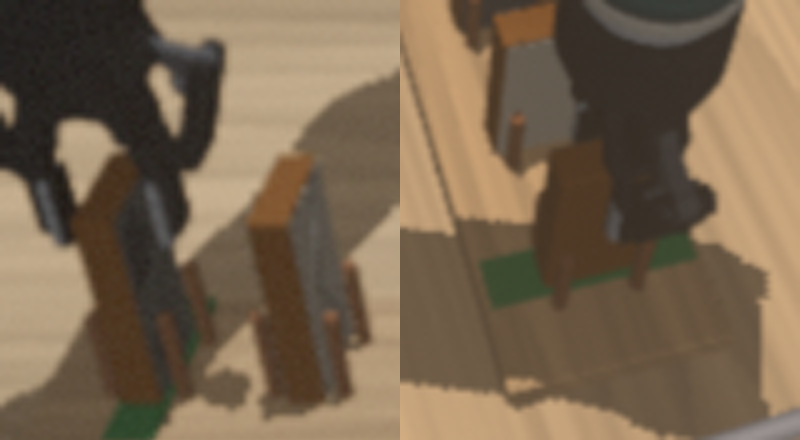

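View pics/w20.png

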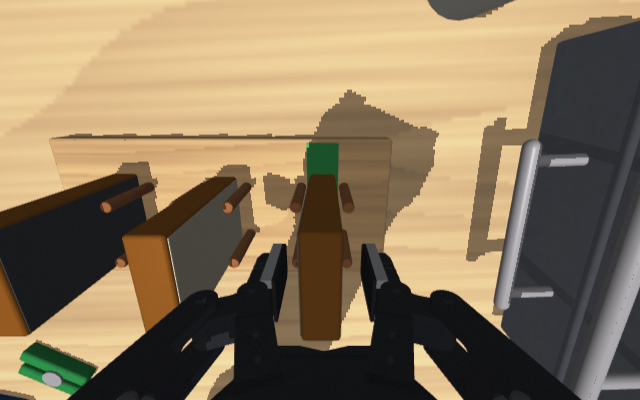

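Call:
move_arm --pt "0 -10 0" --pt "0 -25 0" --pt "0 -40 0" --pt "0 -45 0" --pt "0 -40 0" --pt "0 0 0" --pt "0 0 0" --pt "0 0 0" --turn '[0,0,0,0,0,0,0,0]' --hand 42

```text
time_s: 28.4
tool_pos: [559.1, -349.0, 430.8]
ee_rot: [-90.1, -0.1, 177.7]
contact_force: [0.5, 0.5, -0.6]
opening: 0.494
```

```bash
python3 look.py p21 140 140 270 240 310 230 430 390;  python3 -c "
from h import *
wsnap('w21')
np.set_printoptions(precision=2,suppress=True)
"
```

```text
28.4 [ 559.12325781 -349.00756851  430.83176075] [-9.00690302e+01 -1.36604337e-01  1.77697031e+02] [ 0.48521148  0.45466575 -0.62509081] 0.49445619554170755
28.5 [ 559.3 -349.1  430.9] [-9.00631455e+01 -1.18770525e-01  1.77696632e+02] [ 33.18287648  26.68281325  -5.7596869   88.54042786   2.84299737
  65.05447304 -65.47628446]
```

View pics/p21.png

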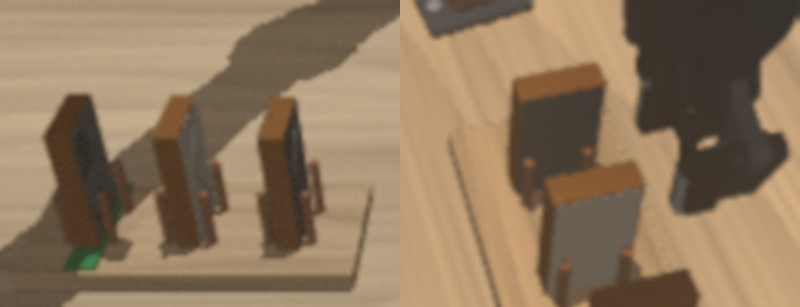

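View pics/w21.png

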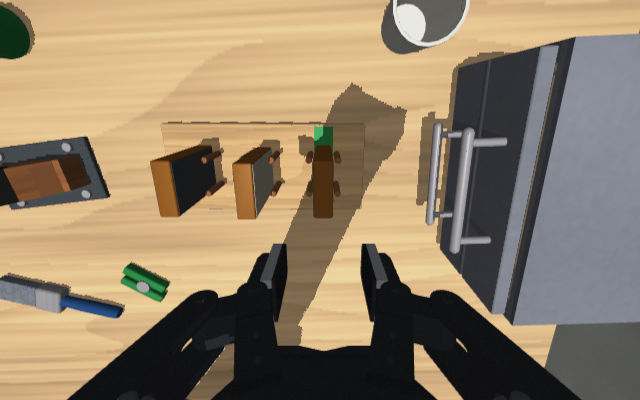

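View pics/p21_s.png

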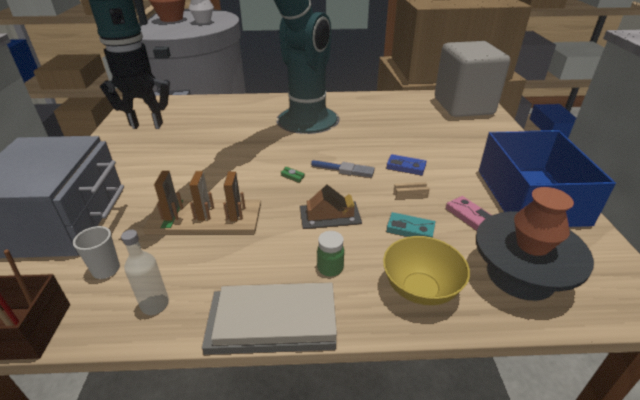

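```bash
python3 -c "
import cv2
a=cv2.imread('pics/w21.png');cv2.imwrite('pics/z7.png',cv2.resize(a[115:230,270:370],None,fx=5,fy=5,interpolation=cv2.INTER_CUBIC))"
```

```text
(no output)
```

View pics/z7.png

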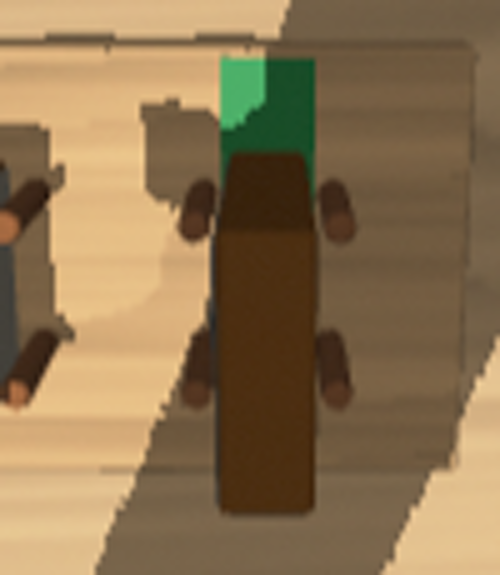

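```bash
python3 -c "
from h import *
np.set_printoptions(precision=1,suppress=True)
addw('w21');W=lambda u:crop(u,5,[270,115])
for n,u,z in [('top',(218,231),131),('top',(315,231),131),('top',(221,513),131),('top',(312,513),131),('bot',(229,154),21),('bot',(305,154),21),('dow',(193,225),68),('dow',(342,225),68),('dow',(196,390),68),('dow',(338,390),68),('strip',(221,58),21),('strip',(315,58),21)]: print(n,ray('w21',W(u),z))
from station import bot
s=bot.read_state();print(s['time_s'],s['contact_force'],s['joint_vel'])
"
```

```text
top [ 590.1 -340.8  131. ]
top [ 589.3 -359.5  131. ]
top [ 531.6 -338.4  131. ]
top [ 530.8 -357.1  131. ]
bot [ 589.2 -339.8   21. ]
bot [ 588.4 -360.    21. ]
dow [ 579.5 -332.1   68. ]
dow [ 578.1 -367.4   68. ]
dow [ 538.5 -330.4   68. ]
dow [ 537.1 -365.4   68. ]
strip [ 614.1 -339.    21. ]
strip [ 613.1 -363.5   21. ]
28.55 [0.3 0.8 0.2] [ 0.1 -0.1 -0.1 -0.3 -0.  -0.   0.1]
```

```bash
python3 -c "
from station import bot
print(bot.hand_in())"
```

```text
the job is handed in; nothing more can be done
None
```

The grey tile now stands upright on the green strip, and I handed the job in at about 28.6 s of the 61 s allowed. The hand-in gave no verdict.

- **Parking:** I gripped the tile by its long edges and pressed it against the top edge of the block so it tilted in the grip. Partway through, its lower end caught on the ledge and the force rose to about 54 N, so I backed off, moved it up-slope and let go. It came to rest at about 46°, within about 2 mm of where I measured the park point.
- **Placing in the rack:** I tipped the overhanging upper end upright against the ledge with one finger, pinched it across its thickness and carried it over the rack. I lowered it between the dowels until it pressed on the strip with about 8 N, then released it and raised the arm clear.

**Last checks:**
- **Tile position:** the last wrist picture puts the tile about 2 mm from the bay centre. Its top and bottom edges line up to within about 0.5 mm across its thickness, so it is upright. Its faces are square to the rack within about 1°.
- **Contact and surroundings:** the arm was well above everything with no contact force. The other tiles, jar, brush and clamp looked unmoved in the scene picture; I did not measure them.
- **Disagreement between cameras:** for the bay, the scene camera read about 4 mm different from the wrist camera in y, and the side camera about 3 mm different in x. I followed the wrist camera, and the tile went between the dowels without touching them.

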